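Lock a mower wheel on its stub axle with a hairpin clip

TASK

The mower's wheel bracket is clamped in the vise with its stub axle standing upright. Lift the loose wheel by its hub and lower it gently over the axle, the same way up as it lies, until the hub sits fully down on the collar; then lock it on by sliding the straight leg of the hairpin clip through the cross hole in the axle, above the hub, until its bow snaps round and hugs the shank, and let go. Feel the clip in with a light hand, never ram or force it, and leave the other things on the bench where they are.

Things in the scene. Friction and masses are not known exactly. Their poses are not given: they have to be found in the camera images.
- stand: fixed drill-press vise (base 190 x 96 mm, handle 140 mm out on its -x side) gripping a steel wheel bracket; origin on the bench under the axle, z up. Stub axle upright on the bracket plate (66 mm above the bench): collar 34 mm dia, its top 70 mm above the bench, then a 20 mm dia shank whose tapered end (the last 4 mm) stands 141 to 153 mm above the bench
- axle_hole (a point): nominal centre of the cross hole, on the shank's axis, 135 mm above the bench; z up, x level. The hole is level, 7 mm wide, right through, usable from either end, 12 mm below the shank's top. The shank is a tight push fit set by eye: the true hole lies up to 6 mm above or below this point and points up to 0.35 rad to either side of x. That is not measured: look or feel for it
- wheel: loose mower wheel (white plastic, black tyre, 0.36 to 0.6 kg) lying flat; origin in the middle of its underside, z up. Tyre 150 mm dia, 40 high. Hub: tube 36 mm outside, bore 22 mm, from 2 to 56 mm above the underside; the disc round it is only 29 mm high, so the hub's top 25 mm can be gripped. With the hub on the collar the origin is 68 mm above the bench, the hub's top 124 mm
- clip: hairpin (R) clip of 5 mm round spring wire, 60 g, lying level on the offcut, wire axis 27.5 mm above the bench. Origin: hug point on the straight leg's axis, which lies at the hole's centre when home. x along the straight leg to its point, y to the bow leg, both in the clip's plane. The bow's crest is 10 to 14 mm ahead of the origin, 6 mm from the leg's axis; it flares to 17 mm at 35 mm ahead
- clip_loop (a point): centre of the clip's long oval loop, 48 mm behind the clip's origin and 10 mm to its +y side, in the wire's plane. The loop is 44 mm long and 25 mm wide outside, its two sides straight for 24 mm, one of them in line with the straight leg; it is rigid with that leg, stands clear of the end of the offcut, and is the place to hold the clip, squeezing along its y
- clip_bow (a joint): how far the bow leg is sprung open, rad: 0 relaxed, 0.15 with its crest on the shank, about 0.02 hugging it. The bow meets the shank when the clip's origin is 29 mm short of the hole's centre; the push grows to about 7 N at 18 mm short, stays under that, fades from 9 mm short, the clip snaps home at 0 and there meets a firm stop (8 N or more within 1 mm)
- offcut: fixed wooden offcut 78 x 60 x 25 mm under the clip, which lies along its x; origin under its centre
- bolt: bystander: hex bolt lying, M16, 80 mm long; origin on the bench under its middle
- wrench: bystander: open-ended wrench, 190 mm, lying flat; origin on the bench under its middle
- hammer: bystander: claw hammer, 280 mm, wooden handle, lying; origin on the bench under its middle
- screwdriver: bystander: screwdriver, 210 mm, lying; origin on the bench under its middle
- oil_bottle: bystander: amber bottle, 68 mm dia, 160 tall; origin under its base
- screw_jar: bystander: small clear jar, 64 mm dia, 75 tall; origin under its base
- washer: bystander: loose flat washer, 44 mm outside, 21 mm hole, 4 thick; origin under its centre
- clamp: bystander: small C-clamp lying flat, about 90 x 170 mm; origin on the bench inside its frame
- clip_tip (a point): end of the straight leg, 49 mm ahead of the clip's origin along its x, cut square, its edge broken (the last 1.5 mm is 4 mm thick)
There are look-alikes about, which are no part of the job. Of the things that look like the wheel, the largest one is meant.

How it is judged:
By the outcome, as a careful person would: the job done as asked, in the order asked, and still so for the second after the job is handed in, with the robot touching nothing.
It also fails if it takes over 72 s, if anything falls off the work surface, if the arm or the gripper's body presses on something with over 40 N, if the wrist force passes 120 N, or if a joint passes its speed limit or range.

ROBOT

A 7-joint arm with a two-finger parallel gripper is mounted at the origin on the work surface. World frame = base frame: x ahead of the robot, y to its left, z up, the work surface at z = 0. Lengths are in mm, angles in rad, forces in N, time in s.
With the tool pointing down it reaches from about 400 to 850 mm from the base axis. Payload 10.4 kg.
Tool frame: the origin (TCP) lies on the mounting face of the last link; the fingertips stand 173 mm ahead of it and the grasp point (between the pads) lies 155 mm ahead of it; z points along the fingers, y is the line along which they close (so a half turn about z gives the same grasp; the last joint's range is limited). The gripper opens to 85 mm and grips with 20 to 120 N. Pads are 22 mm wide; open, the fingers measure 114 mm over their backs; the gripper's body (76 mm by 85 mm) begins 54 mm behind the grasp point. The pads swing forward as they close: fully open they stand 13 mm farther back than shut.
Start: joints at [1.275, 0.332, -0.065, 1.46, 0.022, 1.35, -0.088], TCP at [168.407, -601.89, 404.738] pointing down, gripper open.
Joint ranges: [-2.6, 2.6], [-0.5, 2.12], [-1.47, 1.34], [0.16, 2.42], [-1.27, 4.41], [0.06, 2.06], [-2.6, 2.6]. Speed limits (rad/s): [2.22, 2.22, 2.79, 2.79, 3.14, 3.14, 3.14].

INTERFACE

Orientations are given as a unit quaternion [w, x, y, z].
In Python, from workcell import * gives the robot as it stands.
- The arm moves only by the tool servo_tool, never from a script. Its argument "increments" is a list of rows, each an object with "delta_pos": the shift along the tool's x, y, z in mm, a list of three; "turn": the turn, a rotation vector about the tool's x, y, z in degrees, a list of three; "fingers": the opening in per cent of the stroke, from 0 (shut) to 100 (fully open). A call has 1 to 20 rows; each row shifts and turns the commanded pose from where the row before left it, along the tool's axes as they then stand; what a row does not reach is not made up. A row lasts 1/12 s, in which the tool goes at most 41.7 mm and 7.16 degrees, less where a joint would pass 70% of its speed; a pose out of reach is approached as far as the arm can. A call with a gripper value outside its range is refused whole. The fingers move at their own pace and stop on an object; "force" is the grip in N (left out, the last holds). Time passes only in rows, so rows that do not move let the fingers close. It gives the time, the measured TCP pose, the force, the opening and the grip force at its end, in the units of the state.
- observe(): the state, without advancing time (a new reading comes with each control period).
- capture(name): name is "side" or "top"; returns a dict with "frame" (420x560x3 uint8, red, green, blue), "camera_matrix" (3x3 intrinsics, pixels), "R" (3x3) and "t" (3): a world point X has camera coordinates R X + t. Camera axes: x right, y down, z forward; pixel columns grow to the right and rows downward; lengths in mm; the calibration is good to about 2 mm. A picture is of the moment at which its call begins. There is no depth.
- sign_off(): hands the job in; it is judged then, once.
The state is a dict: "clock": time; "q": joint angles; "dq": joint speeds; "tau": joint torques, N m; "eef_pos": TCP position; "orientation": TCP orientation; "force": force on the tool from outside, world axes, zero at the start; "moment": the same for the moment, N m; "gripper_width": finger opening in mm; "grip_force": force on a finger pad.
Only numpy, scipy, OpenCV 4.12 (cv2) and the standard library are available. Lean on these libraries where they do the work, as an engineer would, in place of code of your own. Each camera call takes 0.05 s, during which the arm holds its last target. There are 200 camera calls.

## Working session

There is one attempt and no reset: what is moved stays moved. The work goes in short steps, Python scripts to look and compute and a tool call to move; the robot and the scene stay as the last step left them, time stands still between calls to the robot, and variables do not carry over. Pictures are saved under pics/ and viewed, at most 10 in all, crops included, and the job is handed in when it is done.

Besides the shell and the picture viewer there is one more tool, called after "Call:" as name(argument=value, ...), one argument or row to a line, values as JSON. servo_tool: Moves the arm, as the interface text tells. Its arguments: {"type":"object","properties":{"increments":{"type":"array","items":{"type":"object","properties":{"delta_pos":{"type":"array","items":{"type":"number"}},"turn":{"type":"array","items":{"type":"number"}},"fingers":{"type":"number"}}}},"force":{"type":"number"}},"required":["increments"]}

```bash
mkdir -p pics; ls
cat > h.py <<'E'
from workcell import *
import numpy as np, cv2
from scipy.spatial.transform import Rotation as Rn
def snap(n,f=None):
    c=capture(n)
    if f: cv2.imwrite('pics/'+f,cv2.cvtColor(c['frame'],cv2.COLOR_RGB2BGR))
    return c
def ray(c,uv):
    K=np.array(c['camera_matrix']);R=np.array(c['R']);t=np.array(c['t'])
    d=R.T@np.linalg.solve(K,[uv[0],uv[1],1]);return -R.T@t,d
def onz(c,uv,z):
    o,d=ray(c,uv);return o+d*(z-o[2])/d[2]
def proj(c,X):
    K=np.array(c['camera_matrix']);R=np.array(c['R']);t=np.array(c['t'])
    p=K@(R@np.array(X,float)+t);return p[:2]/p[2]
def tri(c1,a,c2,b):
    o1,d1=ray(c1,a);o2,d2=ray(c2,b)
    d1/=np.linalg.norm(d1);d2/=np.linalg.norm(d2)
    s=np.linalg.lstsq(np.c_[d1,-d2],o2-o1,rcond=None)[0]
    p,q=o1+d1*s[0],o2+d2*s[1];return (p+q)/2,np.linalg.norm(p-q)
E
python3 - <<'E'
from h import *
np.set_printoptions(precision=3,suppress=True)
a=snap('top','top0.png');b=snap('side','side0.png')
for c in(a,b):print(c['camera_matrix'],c['R'],c['t'],ray(c,(280,210)))
print(observe())
E
```

```text
pics
[[405.951   0.    280.039]
 [  0.    405.951 210.878]
 [  0.      0.      1.   ]] [[-0.004 -1.    -0.027]
 [-0.981  0.009 -0.192]
 [ 0.193  0.026 -0.981]] [  14.453  545.881 1079.101] (array([ 327.908,  -18.413, 1163.955]), array([ 0.195,  0.026, -0.981]))
[[410.245   0.    274.779]
 [  0.    410.245 214.564]
 [  0.      0.      1.   ]] [[-0.981 -0.194 -0.   ]
 [-0.129  0.65  -0.749]
 [ 0.146 -0.735 -0.663]] [ 513.804  157.006 1102.115] (array([363.516, 807.44 , 848.056]), array([ 0.135, -0.744, -0.654]))
{'clock': 0.1, 'q': array([ 1.275,  0.333, -0.065,  1.461,  0.022,  1.35 , -0.089]), 'dq': array([ 0.   , -0.   ,  0.001, -0.004, -0.001,  0.001, -0.001]), 'tau': array([  0.002, -62.675,   0.05 , -39.243,   0.016,   0.007,  -0.   ]), 'eef_pos': array([ 168.381, -601.775,  403.957]), 'orientation': array([-0.001,  0.991,  0.136, -0.   ]), 'force': array([ 0.786,  0.273, -0.221]), 'moment': array([ 0.032,  0.004, -0.001]), 'grip_force': 0.0, 'gripper_width': 85.30007616007153}
```

View pics/top0.png

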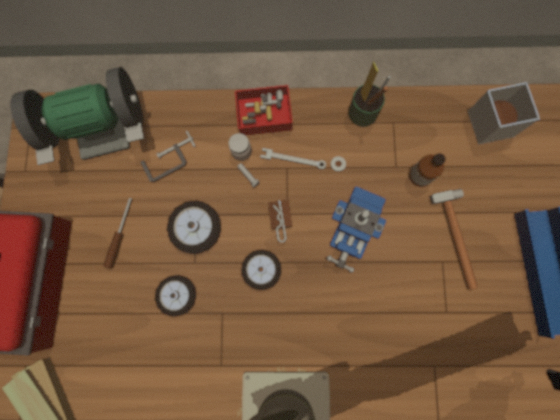

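View pics/side0.png

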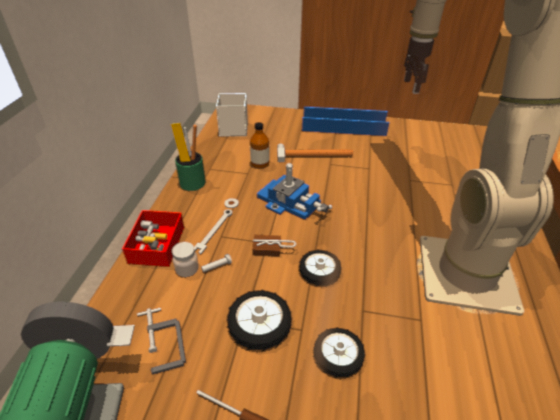

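The largest wheel shows at top (194,227) and side (260,318), the axle at top (362,216) and side (289,170), and the clip at top (281,222) and side (268,243). The vise is around top (357,225). I'll take enlarged crops next.

Run:
```python
from h import *
t=cv2.imread('pics/top0.png');s=cv2.imread('pics/side0.png')
def cr(im,u,v,w,h):return cv2.resize(im[v:v+h,u:u+w],(400,300),interpolation=cv2.INTER_CUBIC)
m=np.vstack([np.hstack([cr(t,256,192,60,45+0),cr(s,240,220,60,45)]),np.hstack([cr(t,330,180,80,60),cr(s,250,155,80,60)])])
cv2.imwrite('pics/m0.png',m)
for im,n,(u,v) in((t,'top',(194,227)),(s,'side',(260,318))):
    hsv=cv2.cvtColor(im,cv2.COLOR_BGR2HSV)
    dark=(hsv[...,2]<55).astype(np.uint8)
    k,l,st,ce=cv2.connectedComponentsWithStats(dark)
    for i in range(1,k):
        x,y,w,h,ar=st[i]
        if abs(x+w/2-u)<12 and abs(y+h/2-v)<12 and w>30:
            c=max(cv2.findContours((l==i).astype(np.uint8),cv2.RETR_EXTERNAL,cv2.CHAIN_APPROX_NONE)[0],key=len)
            print(n,st[i],cv2.fitEllipse(cv2.convexHull(c)))
```

```text
top [170 208  50  45 307] ((194.7522430419922, 228.48599243164062), (46.421546936035156, 49.86527633666992), 62.77555847167969)
side [ 228  291   63   60 1384] ((258.8727111816406, 320.4789123535156), (59.76850509643555, 63.43696212768555), 78.67510986328125)
```

View pics/m0.png

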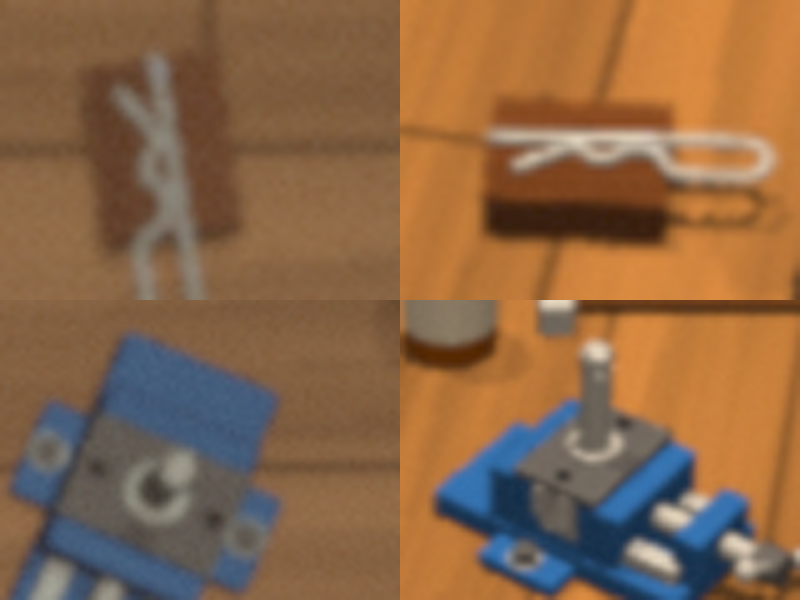

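Top row of the mosaic: the clip's straight leg runs from its tip at top (279,201) to the loop below, bow on +y; in the side view the tip is at (253,240) and the loop's end at (355,243). Bottom row: the shank's top is near top (366,213) and side (369,225)/5 offset, i.e. (289,170). I'll average frames for sub-pixel detail.

Run:
```python
from h import *
np.set_printoptions(precision=1,suppress=True)
A={}
for n in('top','side'):
    fs=[];
    for i in range(6): c=capture(n);fs.append(c['frame'].astype(float))
    im=np.mean(fs,0);A[n]=im;np.savez(n+'.npz',im=im,K=c['camera_matrix'],R=c['R'],t=c['t'])
    print(n,'noise',np.std(fs,0).mean())
def cr(n,u,v,w,h):
    im=A[n][v:v+h,u:u+w];im=np.clip((im-im.min())*255/(im.max()-im.min()),0,255).astype(np.uint8)
    return cv2.resize(im,(400,300),interpolation=cv2.INTER_CUBIC)[...,::-1]
m=np.vstack([np.hstack([cr('top',172,208,40,30),cr('side',240,300,40,30)]),np.hstack([cr('top',346,200,40,30),cr('side',270,160,40,30)])])
cv2.imwrite('pics/m1.png',m)
C={n:dict(np.load(n+'.npz'),camera_matrix=np.load(n+'.npz')['K']) for n in A}
for z in(0,30,40):print('wheel',z,onz(C['top'],(194.75,228.5),z),onz(C['side'],(258.9,320.5),z))
tip,e=tri(C['top'],(279.3,201),C['side'],(253.3,240.3));print('tip',tip,e)
for n,uv in(('top',(256+155/6.67,192+60/6.67)),('top',(256+180/6.67,192+225/6.67)),('side',(240+92/6.67,220+135/6.67)),('side',(240+330/6.67,220+138/6.67)),('side',(240+370/6.67,220+158/6.67))):print(n,onz(C[n],uv,27.5))
print('collar top',onz(C['top'],(330+157/5,180+190/5),70),'side',onz(C['side'],(250+196/5,155+143/5),70))
```

```text
top noise 1.6090078509625705
side noise 0.8262374985074576
wheel 0 [506.4 261.1   0. ] [512.6 253.5   0. ]
wheel 30 [501.8 253.9  30. ] [507.4 273.1  30. ]
wheel 40 [500.3 251.5  40. ] [505.6 279.6  40. ]
tip [581.9  13.7  23.8] 2.34160545203612
top [579.9  13.7  27.5]
top [508.1   3.3  27.5]
side [580.8  16.5  27.5]
side [481.9  -1.3  27.5]
side [463.4   7.1  27.5]
collar top [ 520.8 -211.1   70. ] side [ 518.9 -207.2   70. ]
```

View pics/m1.png

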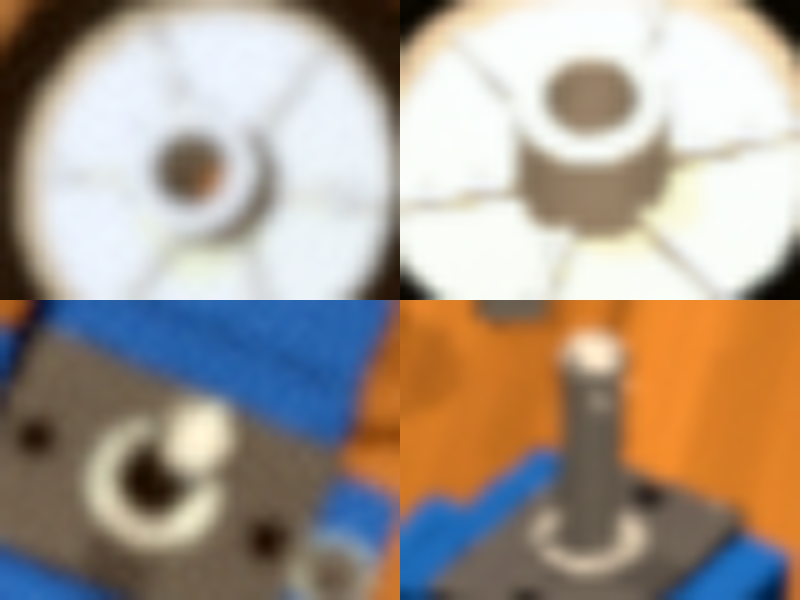

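Hub bore centre shows at top (190.5,224.4) and side (258.7,309.2). The shank's top disc is at top (365.6,213.6) and side (289,164.8). A small pale spot on the shank at side (289.4,169.3) may be the hole, so I'll check its pixels.

Run:
```python
from h import *
np.set_printoptions(precision=1,suppress=True,linewidth=150)
C={n:dict(np.load(n+'.npz'),camera_matrix=np.load(n+'.npz')['K']) for n in('top','side')}
T,S=C['top'],C['side']
print('hub',tri(T,(190.45,224.35),S,(258.65,309.15)),onz(T,(190.45,224.35),56),onz(S,(258.65,309.15),56))
print('shank top',tri(T,(365.55,213.55),S,(288.95,164.75)))
print('axle side at z:',[ (z,proj(S,[519.5,-209,z])) for z in(70,125,135,147)])
print('top',[ (z,proj(T,[519.5,-209,z])) for z in(70,135,147)])
print('handle',onz(T,(341,264),40),onz(S,(325,210),40))
for ch in range(3):print(S['im'][160:184,283:297,ch].round().astype(int))
```

```text
hub (array([509.9, 260.2,  55.8]), np.float64(0.6152052279640661)) [509.6 260.1  56. ] [510.2 260.3  56. ]
shank top (array([ 521. , -210.1,  138.6]), np.float64(1.5457277978833526))
axle side at z: [(70, array([289.1, 183.2])), (125, array([289.5, 168.8])), (135, array([289.6, 166.1])), (147, array([289.7, 162.8]))]
top [(70, array([360.6, 218.5])), (135, array([364.9, 214.1])), (147, array([365.7, 213.2]))]
handle [ 398.6 -155.4   40. ] [ 397. -138.   40.]
[[115 129 153 174 187 194 194 187 171 172 192 206 213 215]
 [128 139 156 176 189 196 194 184 170 177 197 209 214 217]
 [156 160 166 180 194 199 196 183 170 183 202 211 215 217]
 [176 177 178 188 203 212 208 196 184 192 205 212 215 217]
 [182 181 182 189 206 220 222 215 199 196 205 212 216 216]
 [182 180 178 178 188 216 225 219 193 179 196 212 217 216]
 [182 178 168 155 158 190 210 206 179 169 194 212 216 216]
 [181 177 159 133 128 143 152 154 147 168 200 214 216 215]
 [180 178 161 126 111 114 120 119 131 177 206 216 216 214]
 [180 179 164 128 106 113 129 125 128 170 202 216 216 214]
 [181 182 167 131 107 113 131 131 130 165 201 2
[... 2913 characters left out ...]
8  64  74  83  87  90  88  82  72  65  64  64  64]
 [ 57  60  65  75  83  88  89  87  81  70  64  64  64  65]
 [ 83  92  86  81  84  88  89  87  80  69  64  64  64  64]
 [134 145 125  96  86  87  88  86  81  73  68  66  64  63]
 [161 161 134 101  86  88  89  87  84  82  78  72  67  65]
 [169 159 128  96  85  87  88  87  86  88  86  80  75  72]
 [161 140 110  88  84  88  89  86  86  86  79  70  72  80]
 [132 114  94  83  84  88  89  87  86  85  71  56  60  78]
 [108 105  97  87  86  87  88  85  88  94  84  69  69  83]
 [109 124 118  96  86  88  89  87  97 119 114  97  90  93]
 [122 140 124  95  86  88  88  89 106 142 145 118  99  95]
 [126 129 109  90  85  88  90  91 111 146 156 129 102  95]]
```

The pale spot is the hole's near mouth: its width and height match a 7 mm hole facing close to the side camera, at azimuth about 105–108°. Next I turn the tool and move towards the wheel.

Call:
servo_tool(
  increments=[
    {"delta_pos": [0,0,0],"turn": [0,0,-7],"fingers": 70},
    {"turn": [0,0,-7],"fingers": 70},
    {"turn": [0,0,-7],"fingers": 70},
    {"turn": [0,0,-7],"fingers": 70},
    {"turn": [0,0,-7],"fingers": 70},
    {"turn": [0,0,-7],"fingers": 70},
    {"turn": [0,0,-7],"fingers": 70},
    {"turn": [0,0,-7],"fingers": 70},
    {"turn": [0,0,-7],"fingers": 70},
    {"turn": [0,0,-7],"fingers": 70},
    {"turn": [0,0,-7],"fingers": 70},
    {"turn": [0,0,-7],"fingers": 70},
    {"turn": [0,0,-7],"fingers": 70},
  ],
  force=60,
)

```text
invalid input
```

Call:
servo_tool(
  increments=[
    {"delta_pos": [19,31,0]},
    {"delta_pos": [19,31,0]},
    {"delta_pos": [19,31,0]},
    {"delta_pos": [19,31,0]},
    {"delta_pos": [19,31,0]},
    {"delta_pos": [19,31,0]},
    {"delta_pos": [19,31,0]},
    {"delta_pos": [19,31,0]},
    {"delta_pos": [19,31,0]},
    {"delta_pos": [19,31,0]},
    {"delta_pos": [19,31,0]},
    {"delta_pos": [19,31,0]},
    {"delta_pos": [19,31,0]},
  ],
)

```text
invalid input
```

Call:
servo_tool(
  increments=[
    {"delta_pos": [32,11,0]},
    {"delta_pos": [32,11,0]},
    {"delta_pos": [32,11,0]},
    {"delta_pos": [32,11,0]},
    {"delta_pos": [32,11,0]},
    {"delta_pos": [32,11,0]},
    {"delta_pos": [32,11,0]},
    {"delta_pos": [32,11,0]},
    {"delta_pos": [32,11,0]},
    {"delta_pos": [32,11,0]},
    {"delta_pos": [32,11,0]},
    {"delta_pos": [32,11,0]},
    {"delta_pos": [32,11,0]},
    {"delta_pos": [32,11,0]},
    {"delta_pos": [32,11,0]},
    {"delta_pos": [0,0,0]},
  ],
)

```text
invalid input
```

```bash
cat >> h.py <<'E'
def go(x,y,z,yaw=None):
    "tool-frame delta (mm) and z turn (deg) to a target with tool down"
    s=observe();R=Rn.from_quat(np.roll(s['orientation'],-1)).as_matrix()
    d=R.T@(np.array([x,y,z])-s['eef_pos']);yw=np.arctan2(R[1,0],R[0,0])
    print('t',s['clock'],'pos',s['eef_pos'].round(1),'yaw',round(yw,3),'tilt',R[:2,2].round(4),'F',s['force'].round(1),'w',round(s['gripper_width'],1),'q7',round(s['q'][6],2))
    print('delta',d.round(1), 'turn', None if yaw is None else round(np.degrees(-(yaw-yw)),1))
    return d
E
python3 -c "
from h import *
go(509.9,260.2,206)"
```

```text
t 0.7 pos [ 168.4 -601.9  404.8] yaw 0.273 tilt [ 0.     -0.0001] F [ 0.4 -0.4 -0.3] w 85.2 q7 -0.09
delta [ 561.1 -738.2  198.7] turn None
```

Each row probably needs all three fields.

Call:
servo_tool(
  increments=[
    {"delta_pos": [0,0,0],"turn": [0,0,-7],"fingers": 70},
    {"delta_pos": [0,0,0],"turn": [0,0,-7],"fingers": 70},
    {"delta_pos": [0,0,0],"turn": [0,0,-7],"fingers": 70},
    {"delta_pos": [0,0,0],"turn": [0,0,-7],"fingers": 70},
    {"delta_pos": [0,0,0],"turn": [0,0,-7],"fingers": 70},
    {"delta_pos": [0,0,0],"turn": [0,0,-7],"fingers": 70},
    {"delta_pos": [0,0,0],"turn": [0,0,-7],"fingers": 70},
    {"delta_pos": [0,0,0],"turn": [0,0,-7],"fingers": 70},
    {"delta_pos": [0,0,0],"turn": [0,0,-7],"fingers": 70},
    {"delta_pos": [0,0,0],"turn": [0,0,-7],"fingers": 70},
    {"delta_pos": [0,0,0],"turn": [0,0,-7],"fingers": 70},
    {"delta_pos": [0,0,0],"turn": [0,0,-7],"fingers": 70},
    {"delta_pos": [0,0,0],"turn": [0,0,-7],"fingers": 70},
  ],
  force=60,
)

```text
clock: 1.78
eef_pos: [168.4, -601.9, 404.8]
orientation: [0.0, 0.595, 0.804, -0.0]
force: [-0.2, -0.5, -0.2]
gripper_width: 59.7
grip_force: 0.0
```

Call:
servo_tool(
  increments=[
    {"delta_pos": [19,31,0],"turn": [0,0,0],"fingers": 70},
    {"delta_pos": [19,31,0],"turn": [0,0,0],"fingers": 70},
    {"delta_pos": [19,31,0],"turn": [0,0,0],"fingers": 70},
    {"delta_pos": [19,31,0],"turn": [0,0,0],"fingers": 70},
    {"delta_pos": [19,31,0],"turn": [0,0,0],"fingers": 70},
    {"delta_pos": [19,31,0],"turn": [0,0,0],"fingers": 70},
    {"delta_pos": [19,31,0],"turn": [0,0,0],"fingers": 70},
    {"delta_pos": [19,31,0],"turn": [0,0,0],"fingers": 70},
    {"delta_pos": [19,31,0],"turn": [0,0,0],"fingers": 70},
    {"delta_pos": [19,31,0],"turn": [0,0,0],"fingers": 70},
    {"delta_pos": [19,31,0],"turn": [0,0,0],"fingers": 70},
    {"delta_pos": [19,31,0],"turn": [0,0,0],"fingers": 70},
    {"delta_pos": [19,31,0],"turn": [0,0,0],"fingers": 70},
  ],
)

```text
clock: 2.87
eef_pos: [484.7, -248.4, 405.0]
orientation: [0.0, 0.598, 0.802, -0.0]
force: [0.6, -0.2, -0.5]
gripper_width: 60.5
grip_force: 0.0
```

Call:
servo_tool(
  increments=[
    {"delta_pos": [32,11,0],"turn": [0,0,0],"fingers": 70},
    {"delta_pos": [32,11,0],"turn": [0,0,0],"fingers": 70},
    {"delta_pos": [32,11,0],"turn": [0,0,0],"fingers": 70},
    {"delta_pos": [32,11,0],"turn": [0,0,0],"fingers": 70},
    {"delta_pos": [32,11,0],"turn": [0,0,0],"fingers": 70},
    {"delta_pos": [32,11,0],"turn": [0,0,0],"fingers": 70},
    {"delta_pos": [32,11,0],"turn": [0,0,0],"fingers": 70},
    {"delta_pos": [32,11,0],"turn": [0,0,0],"fingers": 70},
    {"delta_pos": [32,11,0],"turn": [0,0,0],"fingers": 70},
    {"delta_pos": [32,11,0],"turn": [0,0,0],"fingers": 70},
    {"delta_pos": [32,11,0],"turn": [0,0,0],"fingers": 70},
    {"delta_pos": [32,11,0],"turn": [0,0,0],"fingers": 70},
    {"delta_pos": [32,11,0],"turn": [0,0,0],"fingers": 70},
    {"delta_pos": [32,11,0],"turn": [0,0,0],"fingers": 70},
    {"delta_pos": [32,11,0],"turn": [0,0,0],"fingers": 70},
  ],
)

```text
clock: 4.12
eef_pos: [504.5, 258.7, 404.8]
orientation: [0.0, 0.598, 0.802, 0.0]
force: [0.5, 0.6, 0.7]
gripper_width: 59.9
grip_force: 0.0
```

```bash
python3 -c "
from h import *
go(509.9,260.2,206)"
```

```text
t 4.1167 pos [504.5 258.7 404.8] yaw 1.86 tilt [ 0.0006 -0.0003] F [0.5 0.6 0.7] w 59.9 q7 -0.47
delta [  0.    5.5 198.8] turn None
```

Call:
servo_tool(
  increments=[
    {"delta_pos": [0,5.5,30],"turn": [0,0,0],"fingers": 70},
    {"delta_pos": [0,0,35],"turn": [0,0,0],"fingers": 70},
    {"delta_pos": [0,0,35],"turn": [0,0,0],"fingers": 70},
    {"delta_pos": [0,0,35],"turn": [0,0,0],"fingers": 70},
    {"delta_pos": [0,0,30],"turn": [0,0,0],"fingers": 70},
    {"delta_pos": [0,0,20],"turn": [0,0,0],"fingers": 70},
    {"delta_pos": [0,0,13],"turn": [0,0,0],"fingers": 70},
    {"delta_pos": [0,0,0],"turn": [0,0,0],"fingers": 70},
    {"delta_pos": [0,0,0],"turn": [0,0,0],"fingers": 38},
    {"delta_pos": [0,0,0],"turn": [0,0,0],"fingers": 38},
    {"delta_pos": [0,0,0],"turn": [0,0,0],"fingers": 20},
    {"delta_pos": [0,0,0],"turn": [0,0,0],"fingers": 20},
    {"delta_pos": [0,0,0],"turn": [0,0,0],"fingers": 20},
  ],
)

```text
clock: 5.2
eef_pos: [510.5, 259.3, 208.7]
orientation: [0.001, 0.597, 0.802, 0.001]
force: [-1.7, -1.1, 7.6]
gripper_width: 34.1
grip_force: 60.8
```

```bash
python3 -c "
from h import *
go(509.9,260.2,206)"
```

```text
t 5.2 pos [510.5 259.3 208.7] yaw 1.861 tilt [0.003  0.0011] F [-1.7 -1.1  7.6] w 34.1 q7 -0.6
delta [ 1.  -0.3  2.7] turn None
```

Call:
servo_tool(
  increments=[
    {"delta_pos": [0,0,-10],"turn": [0,0,0],"fingers": 20},
    {"delta_pos": [0,0,-25],"turn": [0,0,0],"fingers": 20},
    {"delta_pos": [0,0,-35],"turn": [0,0,0],"fingers": 20},
    {"delta_pos": [0,0,-35],"turn": [0,0,0],"fingers": 20},
    {"delta_pos": [0,0,-35],"turn": [0,0,0],"fingers": 20},
    {"delta_pos": [0,0,-25],"turn": [0,0,0],"fingers": 20},
    {"delta_pos": [0,0,-10],"turn": [0,0,0],"fingers": 20},
    {"delta_pos": [0,0,0],"turn": [0,0,0],"fingers": 20},
  ],
)

```text
clock: 5.87
eef_pos: [509.9, 259.2, 384.1]
orientation: [0.001, 0.597, 0.802, 0.001]
force: [-0.2, 0.7, -5.6]
gripper_width: 33.6
grip_force: 61.5
```

```bash
python3 -c "
from h import *
C={n:dict(np.load(n+'.npz'),camera_matrix=np.load(n+'.npz')['K']) for n in('top','side')}
T,S=C['top'],C['side']
print(onz(T,(360.75,217.85),70),onz(S,(288.35,183.55),70),tri(T,(360.75,217.85),S,(288.35,183.55)))
go(520,-210,383)"
```

```text
[ 521.27146796 -209.39497435   70.        ] [ 521.52149951 -206.90700755   70.        ] (array([ 521.81986471, -209.78549838,   67.76891065]), np.float64(0.3034556622054296))
t 5.8667 pos [509.9 259.2 384.1] yaw 1.861 tilt [0.0037 0.0008] F [-0.2  0.7 -5.6] w 33.6 q7 -0.48
delta [-452.4 -124.6    0.8] turn None
```

Call:
servo_tool(
  increments=[
    {"delta_pos": [-16,-4,0],"turn": [0,0,0],"fingers": 20},
    {"delta_pos": [-35,-9.6,0],"turn": [0,0,0],"fingers": 20},
    {"delta_pos": [-35,-9.6,0],"turn": [0,0,0],"fingers": 20},
    {"delta_pos": [-35,-9.6,0],"turn": [0,0,0],"fingers": 20},
    {"delta_pos": [-35,-9.6,0],"turn": [0,0,0],"fingers": 20},
    {"delta_pos": [-35,-9.6,0],"turn": [0,0,0],"fingers": 20},
    {"delta_pos": [-35,-9.6,0],"turn": [0,0,0],"fingers": 20},
    {"delta_pos": [-35,-9.6,0],"turn": [0,0,0],"fingers": 20},
    {"delta_pos": [-35,-9.6,0],"turn": [0,0,0],"fingers": 20},
    {"delta_pos": [-35,-9.6,0],"turn": [0,0,0],"fingers": 20},
    {"delta_pos": [-35,-9.6,0],"turn": [0,0,0],"fingers": 20},
    {"delta_pos": [-35,-9.6,0],"turn": [0,0,0],"fingers": 20},
    {"delta_pos": [-35,-9.6,0],"turn": [0,0,0],"fingers": 20},
    {"delta_pos": [-16,-4,0],"turn": [0,0,0],"fingers": 20},
    {"delta_pos": [0,0,0],"turn": [0,0,0],"fingers": 20},
    {"delta_pos": [0,0,0],"turn": [0,0,0],"fingers": 20},
  ],
)

```text
clock: 7.2
eef_pos: [520.4, -210.7, 379.2]
orientation: [-0.002, 0.598, 0.801, -0.0]
force: [-0.6, 2.0, -6.1]
gripper_width: 34.1
grip_force: 61.5
```

Run:
```python
from h import *
go(521.3,-209.5,383)
s=capture('side');t=capture('top')
im=cv2.cvtColor(s['frame'],cv2.COLOR_RGB2BGR)[60:210,190:390]
im2=cv2.cvtColor(t['frame'],cv2.COLOR_RGB2BGR)[140:290,270:470]
cv2.imwrite('pics/m2.png',cv2.resize(np.hstack([im,im2]),(800,300),interpolation=cv2.INTER_CUBIC))
z=observe()['eef_pos'][2]-208.7
for h in(0,2,40,56):print(h,proj(s,[521.3,-209.5,z+h]),proj(t,[521.3,-209.5,z+h]))
print(proj(s,[521.3,-209.5,141]))
```

```text
t 7.2 pos [ 520.4 -210.7  379.2] yaw 1.859 tilt [-0.0034  0.0018] F [-0.6  2.  -6.1] w 34.1 q7 0.45
delta [ 0.9  1.2 -3.8] turn None
0 [289.31406517 155.71824274] [367.67504733 210.64298907]
2 [289.32974341 155.14925847] [367.82440413 210.48691735]
40 [289.6342554  144.09811364] [370.77738307 207.40117561]
56 [289.76635529 139.30403281] [372.09000758 206.02953688]
[289.07875056 164.25812276]
```

View pics/m2.png

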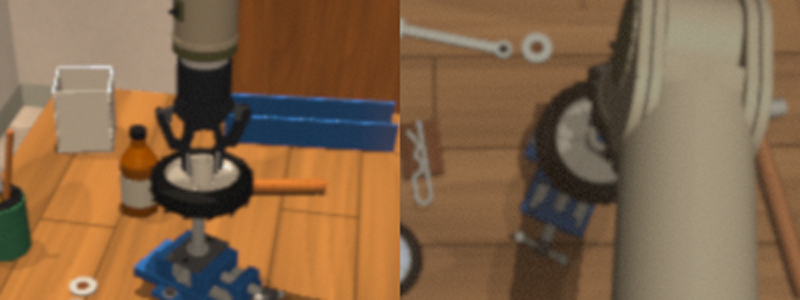

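The side view shows the wheel at (290,150) level in the grip, directly above the axle, with the oil bottle clear behind.

Call:
servo_tool(
  increments=[
    {"delta_pos": [0.9,1.2,8],"turn": [0,0,0],"fingers": 20},
    {"delta_pos": [0,0,8],"turn": [0,0,0],"fingers": 20},
    {"delta_pos": [0,0,3],"turn": [0,0,0],"fingers": 20},
    {"delta_pos": [0,0,2],"turn": [0,0,0],"fingers": 20},
    {"delta_pos": [0,0,2],"turn": [0,0,0],"fingers": 20},
    {"delta_pos": [0,0,2],"turn": [0,0,0],"fingers": 20},
    {"delta_pos": [0,0,2],"turn": [0,0,0],"fingers": 20},
    {"delta_pos": [0,0,2],"turn": [0,0,0],"fingers": 20},
  ],
)

```text
clock: 7.97
eef_pos: [522.1, -208.4, 352.7]
orientation: [0.0, 0.597, 0.802, -0.0]
force: [-0.2, -0.5, -5.9]
gripper_width: 33.9
grip_force: 61.4
```

Call:
servo_tool(
  increments=[
    {"delta_pos": [-0.8,-1.1,0],"turn": [0,0,0],"fingers": 20},
    {"delta_pos": [0,0,2],"turn": [0,0,0],"fingers": 20},
    {"delta_pos": [0,0,2],"turn": [0,0,0],"fingers": 20},
    {"delta_pos": [0,0,2],"turn": [0,0,0],"fingers": 20},
    {"delta_pos": [0,0,2],"turn": [0,0,0],"fingers": 20},
  ],
)

```text
clock: 8.38
eef_pos: [521.3, -209.4, 344.6]
orientation: [0.0, 0.597, 0.802, 0.0]
force: [1.6, -0.7, -5.0]
gripper_width: 33.9
grip_force: 61.6
```

Call:
servo_tool(
  increments=[
    {"delta_pos": [0,0,2],"turn": [0,0,0],"fingers": 20},
    {"delta_pos": [0,0,2],"turn": [0,0,0],"fingers": 20},
    {"delta_pos": [0,0,2],"turn": [0,0,0],"fingers": 20},
  ],
)

```text
clock: 8.63
eef_pos: [521.4, -209.4, 338.6]
orientation: [0.0, 0.597, 0.802, 0.0]
force: [1.5, -0.1, -4.9]
gripper_width: 33.9
grip_force: 61.6
```

Call:
servo_tool(
  increments=[
    {"delta_pos": [0,0,4],"turn": [0,0,0],"fingers": 20},
    {"delta_pos": [0,0,4],"turn": [0,0,0],"fingers": 20},
    {"delta_pos": [0,0,4],"turn": [0,0,0],"fingers": 20},
    {"delta_pos": [0,0,4],"turn": [0,0,0],"fingers": 20},
    {"delta_pos": [0,0,4],"turn": [0,0,0],"fingers": 20},
  ],
)

```text
clock: 9.05
eef_pos: [521.4, -209.4, 318.4]
orientation: [0.0, 0.597, 0.802, 0.0]
force: [2.6, -0.8, -4.1]
gripper_width: 33.8
grip_force: 61.6
```

Call:
servo_tool(
  increments=[
    {"delta_pos": [0,0,5],"turn": [0,0,0],"fingers": 20},
    {"delta_pos": [0,0,5],"turn": [0,0,0],"fingers": 20},
    {"delta_pos": [0,0,5],"turn": [0,0,0],"fingers": 20},
    {"delta_pos": [0,0,5],"turn": [0,0,0],"fingers": 20},
    {"delta_pos": [0,0,5],"turn": [0,0,0],"fingers": 20},
    {"delta_pos": [0,0,5],"turn": [0,0,0],"fingers": 20},
    {"delta_pos": [0,0,4],"turn": [0,0,0],"fingers": 20},
    {"delta_pos": [0,0,2],"turn": [0,0,0],"fingers": 20},
  ],
)

```text
clock: 9.72
eef_pos: [521.4, -209.4, 282.3]
orientation: [0.0, 0.597, 0.802, 0.0]
force: [4.7, -1.5, -2.8]
gripper_width: 34.4
grip_force: 61.8
```

Call:
servo_tool(
  increments=[
    {"delta_pos": [-0.4,0.8,1],"turn": [0,0,0],"fingers": 20},
    {"delta_pos": [0,0,1.5],"turn": [0,0,0],"fingers": 20},
    {"delta_pos": [0,0,1.5],"turn": [0,0,0],"fingers": 20},
  ],
)

```text
clock: 9.97
eef_pos: [521.8, -209.5, 278.3]
orientation: [-0.0, 0.597, 0.802, -0.0]
force: [0.8, -0.3, -5.5]
gripper_width: 34.1
grip_force: 61.6
```

Call:
servo_tool(
  increments=[
    {"delta_pos": [0,0,1],"turn": [0,0,0],"fingers": 20},
    {"delta_pos": [0,0,1],"turn": [0,0,0],"fingers": 20},
  ],
)

```text
clock: 10.13
eef_pos: [521.9, -209.6, 276.7]
orientation: [-0.0, 0.597, 0.802, -0.0]
force: [-4.6, 0.3, 8.9]
gripper_width: 33.8
grip_force: 63.1
```

Call:
servo_tool(
  increments=[
    {"delta_pos": [0,0,0],"turn": [0,0,0],"fingers": 70},
    {"delta_pos": [0,0,0],"turn": [0,0,0],"fingers": 70},
    {"delta_pos": [0,0,0],"turn": [0,0,0],"fingers": 70},
    {"delta_pos": [0,0,-10],"turn": [0,0,0],"fingers": 70},
    {"delta_pos": [0,0,-25],"turn": [0,0,0],"fingers": 70},
    {"delta_pos": [0,0,-30],"turn": [0,0,0],"fingers": 70},
    {"delta_pos": [15,0,-25],"turn": [0,0,0],"fingers": 70},
    {"delta_pos": [30,0,-10],"turn": [0,0,0],"fingers": 70},
    {"delta_pos": [35,0,0],"turn": [0,0,0],"fingers": 70},
    {"delta_pos": [35,0,0],"turn": [0,0,0],"fingers": 70},
    {"delta_pos": [35,0,0],"turn": [0,0,0],"fingers": 70},
  ],
)

```text
clock: 11.05
eef_pos: [478.6, -64.2, 377.8]
orientation: [0.001, 0.597, 0.802, 0.0]
force: [0.8, 0.3, -0.6]
gripper_width: 59.8
grip_force: 0.0
```

```bash
python3 - <<'E'
from h import *
np.set_printoptions(precision=1,suppress=True,linewidth=150)
C={n:dict(np.load(n+'.npz'),camera_matrix=np.load(n+'.npz')['K']) for n in('top','side')}
out=[]
for n,(u,v,w,h) in(('top',(265,194,32,54)),('side',(246,228,56,26))):
    c=C[n];im=c['im'][v:v+h,u:u+w]
    im=cv2.resize(im,None,fx=8,fy=8,interpolation=cv2.INTER_CUBIC)
    hsv=cv2.cvtColor(np.clip(im,0,255).astype(np.uint8),cv2.COLOR_RGB2HSV)
    m=((hsv[...,1]<(100 if n=='top' else 90))&(hsv[...,2]>95)).astype(np.uint8)
    k,l,st,_=cv2.connectedComponentsWithStats(m);i=1+np.argmax(st[1:,4]);m=(l==i)
    out.append(cv2.resize(np.where(m[...,None],[0,255,0],np.clip(im,0,255))[...,::-1].astype(np.uint8),(400,400)))
    ys,xs=np.nonzero(m);P=np.array([onz(c,(u+(x+.5)/8-.5,v+(y+.5)/8-.5),27.5)[:2] for x,y in zip(xs[::3],ys[::3])])
    for th in(.12,.15,.18):
        e=np.array([np.cos(th),np.sin(th)]);f=np.array([-e[1],e[0]])
        a,b=P@e,P@f;lo,hi=a.min(),a.max()
        cen=lo+22;s=(abs(a-cen)<11);bl,bh=b[s].min(),b[s].max()
        leg=[np.median(b[(abs(a-q)<3)&(b<bl+9)]) for q in(lo+15,lo+25,lo+40,hi-25,hi-15,hi-6)]
        print(n,th,'len',hi-lo,'loopw',bh-bl,'loop centre',e*cen+f*(bl+bh)/2,'leg-b',np.array(leg)-bl)
cv2.imwrite('pics/m3.png',np.hstack(out))
E
python3 -c "
from h import *
go(470,0,350,3.29)"
```

```text
top 0.12 len 125.91847636215539 loopw 30.90700353059642 loop centre [481.4   9. ] leg-b [4.6 4.6 4.8 5.8 6.1 6.1]
top 0.15 len 125.68068593847147 loopw 30.37654038435221 loop centre [481.5   8.9] leg-b [4.5 4.6 4.4 4.5 4.6 4.4]
top 0.18 len 125.32979138063479 loopw 30.699632717803006 loop centre [481.5   9. ] leg-b [4.7 4.6 4.1 3.3 3.3 3.2]
side 0.12 len 119.12551801618696 loopw 27.77530378279436 loop centre [486.   10.5] leg-b [3.5 2.9 4.3 5.6 6.  6. ]
side 0.15 len 118.8827508384112 loopw 27.628744431095022 loop centre [486.   10.5] leg-b [3.6 3.1 3.8 4.8 4.7 4.7]
side 0.18 len 118.58556201259893 loopw 27.457321074292018 loop centre [486.   10.4] leg-b [3.4 2.6 2.8 3.6 2.3 1.9]
t 11.05 pos [478.6 -64.2 377.8] yaw 1.861 tilt [ 0.0013 -0.0009] F [ 0.8  0.3 -0.6] w 59.8 q7 0.28
delta [64.  10.1 27.7] turn -81.9
```

View pics/m3.png

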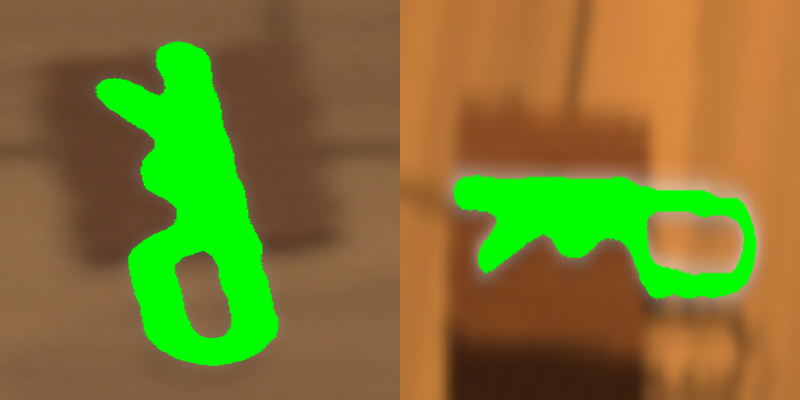

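The masks outline the clip cleanly in both views (loop at the lower end in top, right end in side), giving yaw 0.15 and a loop centre near (485.5, 10).

Call:
servo_tool(
  increments=[
    {"delta_pos": [0,0,0],"turn": [0,0,-6.8],"fingers": 60},
    {"delta_pos": [0,0,0],"turn": [0,0,-6.8],"fingers": 60},
    {"delta_pos": [0,0,0],"turn": [0,0,-6.8],"fingers": 60},
    {"delta_pos": [0,0,0],"turn": [0,0,-6.8],"fingers": 60},
    {"delta_pos": [0,0,0],"turn": [0,0,-6.8],"fingers": 60},
    {"delta_pos": [0,0,0],"turn": [0,0,-6.8],"fingers": 60},
    {"delta_pos": [0,0,0],"turn": [0,0,-6.8],"fingers": 60},
    {"delta_pos": [0,0,0],"turn": [0,0,-6.8],"fingers": 60},
    {"delta_pos": [0,0,0],"turn": [0,0,-6.8],"fingers": 60},
    {"delta_pos": [0,0,0],"turn": [0,0,-6.8],"fingers": 60},
    {"delta_pos": [0,0,0],"turn": [0,0,-6.8],"fingers": 60},
    {"delta_pos": [0,0,0],"turn": [0,0,-7],"fingers": 60},
    {"delta_pos": [0,0,0],"turn": [0,0,0],"fingers": 60},
  ],
)

```text
clock: 12.13
eef_pos: [479.2, -65.6, 377.6]
orientation: [0.0, -0.077, 0.997, -0.0]
force: [1.1, 0.7, 0.4]
gripper_width: 51.2
grip_force: 0.0
```

Run:
```python
from h import *
go(485.5,10,188,3.29)
# wheel/axle now in view? average
for n in('top','side'):
    fs=[]
    for i in range(8): c=capture(n);fs.append(c['frame'].astype(float))
    np.savez(n+'2.npz',im=np.mean(fs,0),K=c['camera_matrix'],R=c['R'],t=c['t'])
def cr(n,u,v,w,h):
    im=np.load(n+'2.npz')['im'][v:v+h,u:u+w];im=np.clip((im-im.min())*255/(im.max()-im.min()),0,255).astype(np.uint8)
    return cv2.resize(im,(400,300),interpolation=cv2.INTER_CUBIC)[...,::-1]
cv2.imwrite('pics/m4.png',np.hstack([cr('top',340,190,48,36),cr('side',270,155,40,30)]))
np.set_printoptions(linewidth=150)
print(np.load('side2.npz')['im'][160:178,282:298].mean(2).round().astype(int))
```

```text
t 12.1333 pos [479.2 -65.6 377.6] yaw -2.988 tilt [ 0.0008 -0.0005] F [1.1 0.7 0.4] w 51.2 q7 1.7
delta [-17.6  73.9 189.5] turn -359.7
[[103 103 102 105 114 120 122 116  94  60  35  28  29  36  48  53]
 [ 99  97  95  98 106 110 105  91  72  48  32  26  25  33  43  48]
 [ 76  71  67  66  75  88  96  91  77  53  34  27  25  32  43  48]
 [ 49  46  43  46  75 121 147 151 136 101  61  32  26  30  38  44]
 [ 38  40  44  63 109 163 192 199 186 152  96  46  25  26  30  34]
 [ 82 101 110 117 138 167 199 210 201 166 109  53  27  24  25  27]
 [159 184 192 176 151 147 177 194 191 159 105  55  30  26  25  25]
 [207 218 221 201 150 124 133 142 142 123  92  58  32  25  25  24]
 [227 233 234 211 149 109 106 112 109  97  81  55  32  26  25  24]
 [239 238 236 212 149 105 105 121 115  93  66  40  29  27  28  27]
 [237 227 228 226 186 134 116 129 128 104  66  36  29  29  29  31]
 [226 205 201 220 218 188 165 166 165 140  92  45  30  33  33  32]
 [211 189 162 172 198 212 215 217 212 182 120  57  31  30  30  31]
 [195 166 139 136 153 169 176 178 176 158 112  64  39  30  27  25]
 [221 178 139 129 134 139 143 145 145 138 114  86  57  34  25  25]
 [236 204 153 131 132 137 139 141 141 138 123 101  67  38  27  26]
 [238 210 157 132 133 137 139 140 141 137 126 104  70  37  27  27]
 [230 195 148 131 133 137 140 140 140 137 126 105  70  38  27  27]]
```

View pics/m4.png

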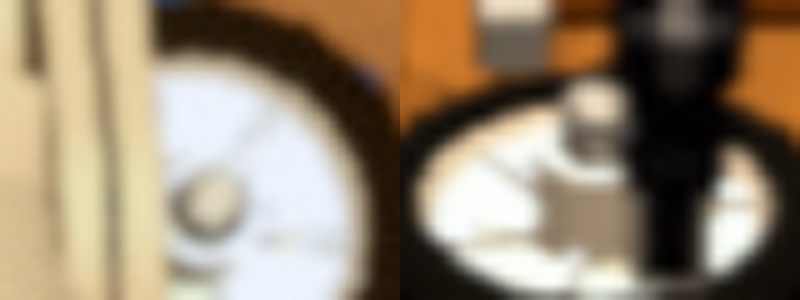

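Call:
servo_tool(
  increments=[
    {"delta_pos": [-6,25,20],"turn": [0,0,0],"fingers": 55},
    {"delta_pos": [-6,25,25],"turn": [0,0,0],"fingers": 55},
    {"delta_pos": [-5.6,24,25],"turn": [0,0,0],"fingers": 55},
    {"delta_pos": [0,0,35],"turn": [0,0,0],"fingers": 55},
    {"delta_pos": [0,0,35],"turn": [0,0,0],"fingers": 55},
    {"delta_pos": [0,0,25],"turn": [0,0,0],"fingers": 55},
    {"delta_pos": [0,0,15],"turn": [0,0,0],"fingers": 55},
    {"delta_pos": [0,0,6],"turn": [0,0,0],"fingers": 55},
    {"delta_pos": [0,0,0],"turn": [0,0,0],"fingers": 55},
  ],
  force=50,
)

```text
clock: 13.68
eef_pos: [485.4, 10.0, 189.7]
orientation: [-0.001, -0.074, 0.997, 0.0]
force: [-0.2, 0.2, 0.3]
gripper_width: 47.1
grip_force: 0.0
```

Run:
```python
from h import *
go(485.5,10,188,3.29)
for n in('top','side'):
    fs=[]
    for i in range(4): c=capture(n);fs.append(c['frame'].astype(float))
    np.savez(n+'3.npz',im=np.mean(fs,0),K=c['camera_matrix'],R=c['R'],t=c['t'])
def cr(n,u,v,w,h):
    im=np.load(n+'3.npz')['im'][v:v+h,u:u+w];im=np.clip((im-im.min())*255/(im.max()-im.min()),0,255).astype(np.uint8)
    return cv2.resize(im,(400,300),interpolation=cv2.INTER_CUBIC)[...,::-1]
cv2.imwrite('pics/m5.png',np.vstack([np.hstack([cr('top',250,190,80,60),cr('side',240,215,72,54)]),np.hstack([cr('top',340,190,48,36),cr('side',270,155,40,30)])]))
```

```text
t 13.6833 pos [485.4  10.  189.7] yaw -2.994 tilt [-0.0021  0.0006] F [-0.2  0.2  0.3] w 47.1 q7 1.3
delta [-0.1 -0.   1.7] turn -360.1
```

View pics/m5.png

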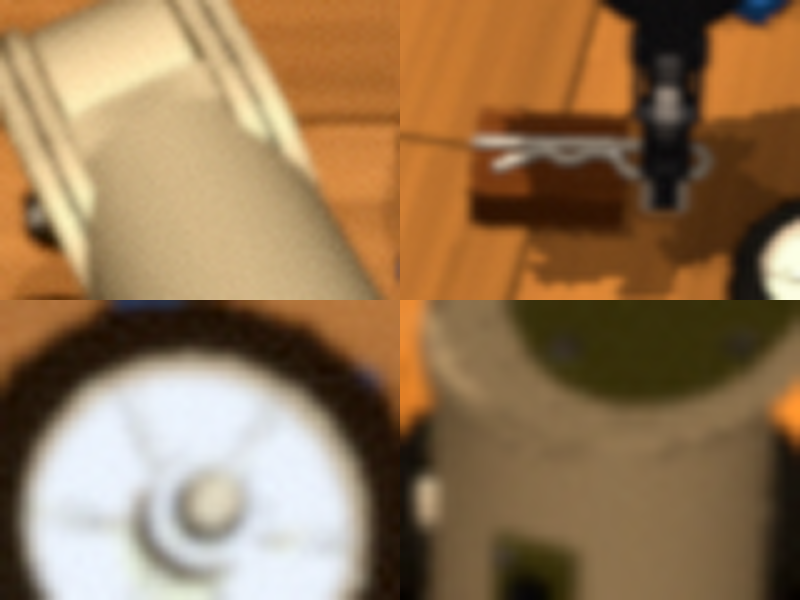

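The side crop shows the fingers straddling the loop with the pads centred on it. The top view is blocked by the arm there, but shows the wheel seated on the axle. Closing now and lifting.

Call:
servo_tool(
  increments=[
    {"delta_pos": [0,0,0],"turn": [0,0,0],"fingers": 32},
    {"delta_pos": [0,0,0],"turn": [0,0,0],"fingers": 32},
    {"delta_pos": [0,0,0],"turn": [0,0,0],"fingers": 32},
    {"delta_pos": [0,0,0],"turn": [0,0,0],"fingers": 10},
    {"delta_pos": [0,0,0],"turn": [0,0,0],"fingers": 10},
    {"delta_pos": [0,0,0],"turn": [0,0,0],"fingers": 10},
  ],
)

```text
clock: 14.58
eef_pos: [485.8, 9.9, 190.8]
orientation: [0.0, -0.073, 0.997, -0.0]
force: [-1.2, -1.1, 3.0]
gripper_width: 22.7
grip_force: 48.8
```

Call:
servo_tool(
  increments=[
    {"delta_pos": [0,0,-5],"turn": [0,0,0],"fingers": 10},
    {"delta_pos": [0,0,-20],"turn": [0,0,0],"fingers": 10},
    {"delta_pos": [0,0,-30],"turn": [0,0,0],"fingers": 10},
    {"delta_pos": [0,0,-35],"turn": [0,0,0],"fingers": 10},
    {"delta_pos": [0,0,-30],"turn": [0,0,0],"fingers": 10},
    {"delta_pos": [0,0,-20],"turn": [0,0,0],"fingers": 10},
    {"delta_pos": [0,0,-5],"turn": [0,0,0],"fingers": 10},
    {"delta_pos": [0,0,0],"turn": [0,0,0],"fingers": 10},
  ],
)

```text
clock: 15.25
eef_pos: [486.0, 10.1, 337.0]
orientation: [0.001, -0.073, 0.997, -0.001]
force: [0.9, 0.1, -0.4]
gripper_width: 22.6
grip_force: 49.1
```

Run:
```python
from h import *
go(480,-80,335,1.87)
C=[dict(np.load(f),camera_matrix=np.load(f)['K']) for f in('top3.npz','side2.npz')]
T,S=C
# hub top / shank top from m5 (top: x/8.333) and m4 side (x/10)
f=lambda x,y,k,u,v:(u+(x+.5)/k-.5,v+(y+.5)/k-.5)
tt=f(209,201,8.333,340,190);ts=f(194,50,10,270,155)
print(tt,'shank top',tri(T,tt,S,ts),ts)
for z in(124,129,131,133,135,141,143,145,147):
  print(z,'axis side',proj(S,[521.6,-209.5,z]).round(2),'front mouth az107',proj(S,[521.6-2.9,-209.5+9.56,z]).round(2),'az 118',proj(S,[521.6-4.7,-209.5+8.8,z]).round(2),'top',proj(T,[521.6,-209.5,z]).round(2))
```

```text
t 15.25 pos [486.   10.1 337. ] yaw -2.995 tilt [ 0.0026 -0.001 ] F [ 0.9  0.1 -0.4] w 22.6 q7 1.48
delta [ 19.2 -88.2   2.1] turn -278.7
(364.6410056402256, 213.68096723868956) shank top (array([ 518.41533143, -203.54932856,  161.47122854]), np.float64(5.541153614744008)) (288.95, 159.55)
124 axis side [288.85 168.88] front mouth az107 [289.26 170.78] az 118 [289.89 170.7 ] top [364.28 214.07]
129 axis side [288.89 167.53] front mouth az107 [289.3  169.42] az 118 [289.93 169.35] top [364.62 213.71]
131 axis side [288.91 166.98] front mouth az107 [289.32 168.88] az 118 [289.95 168.8 ] top [364.76 213.57]
133 axis side [288.92 166.44] front mouth az107 [289.33 168.33] az 118 [289.96 168.26] top [364.9  213.42]
135 axis side [288.94 165.89] front mouth az107 [289.35 167.79] az 118 [289.98 167.71] top [365.04 213.28]
141 axis side [288.98 164.25] front mouth az107 [289.39 166.14] az 118 [290.03 166.06] top [365.46 212.84]
143 axis side [289.  163.7] front mouth az107 [289.41 165.59] az 118 [290.05 165.51] top [365.6  212.69]
145 axis side [289.01 163.14] front mouth az107 [289.43 165.03] az 118 [290.06 164.96] top [365.74 212.54]
147 axis side [289.03 162.59] front mouth az107 [289.44 164.48] az 118 [290.08 164.4 ] top [365.88 212.39]
```

Call:
servo_tool(
  increments=[
    {"delta_pos": [0,0,0],"turn": [0,0,6.5],"fingers": 10},
    {"delta_pos": [0,0,0],"turn": [0,0,6.5],"fingers": 10},
    {"delta_pos": [0,0,0],"turn": [0,0,6.5],"fingers": 10},
    {"delta_pos": [0,0,0],"turn": [0,0,6.5],"fingers": 10},
    {"delta_pos": [0,0,0],"turn": [0,0,6.5],"fingers": 10},
    {"delta_pos": [0,0,0],"turn": [0,0,6.5],"fingers": 10},
    {"delta_pos": [0,0,0],"turn": [0,0,6.5],"fingers": 10},
    {"delta_pos": [0,0,0],"turn": [0,0,6.5],"fingers": 10},
    {"delta_pos": [0,0,0],"turn": [0,0,6.5],"fingers": 10},
    {"delta_pos": [0,0,0],"turn": [0,0,6.5],"fingers": 10},
    {"delta_pos": [0,0,0],"turn": [0,0,6.5],"fingers": 10},
    {"delta_pos": [0,0,0],"turn": [0,0,6.5],"fingers": 10},
    {"delta_pos": [0,0,0],"turn": [0,0,0],"fingers": 10},
  ],
)

```text
clock: 16.33
eef_pos: [485.3, 9.9, 334.1]
orientation: [-0.001, 0.573, 0.82, -0.001]
force: [0.2, 0.3, -0.3]
gripper_width: 22.7
grip_force: 49.1
```

Run:
```python
from h import *
go(487.2,-85.8,294,1.92)
```

```text
t 16.3333 pos [485.3   9.9 334.1] yaw 1.922 tilt [-0.0025  0.0003] F [ 0.2  0.3 -0.3] w 22.7 q7 0.14
delta [-90.6 -31.   40. ] turn 0.1
```

Call:
servo_tool(
  increments=[
    {"delta_pos": [-10,-4,4],"turn": [0,0,0],"fingers": 10},
    {"delta_pos": [-20,-7,9],"turn": [0,0,0],"fingers": 10},
    {"delta_pos": [-25,-8,11],"turn": [0,0,0],"fingers": 10},
    {"delta_pos": [-20,-7,9],"turn": [0,0,0],"fingers": 10},
    {"delta_pos": [-12,-4,5],"turn": [0,0,0],"fingers": 10},
    {"delta_pos": [-3.6,-1,2],"turn": [0,0,0],"fingers": 10},
    {"delta_pos": [0,0,0],"turn": [0,0,0],"fingers": 10},
    {"delta_pos": [0,0,0],"turn": [0,0,0],"fingers": 10},
  ],
)

```text
clock: 17.0
eef_pos: [488.4, -84.8, 295.8]
orientation: [-0.0, 0.57, 0.822, 0.0]
force: [-0.1, 0.2, -0.7]
gripper_width: 22.9
grip_force: 49.1
```

Run:
```python
from h import *
go(487.2,-85.8,294,1.92)
for n in('top','side'):
    fs=[]
    for i in range(6): c=capture(n);fs.append(c['frame'].astype(float))
    np.savez(n+'4.npz',im=np.mean(fs,0),K=c['camera_matrix'],R=c['R'],t=c['t'])
    e=np.array([.342,-.94]);f=np.array([.94,.342])
    s=observe();o=s['eef_pos'][:2]+48*e-10*f;z=s['eef_pos'][2]-163.3
    print(n,'pred tip',proj(c,[*(o+49*e),z]),'origin',proj(c,[*o,z]),'legback',proj(c,[*(o-30*e),z]),'bow flare',proj(c,[*(o+35*e+17*f),z]))
def cr(n,u,v,w,h):
    im=np.load(n+'4.npz')['im'][v:v+h,u:u+w];im=np.clip((im-im.min())*255/(im.max()-im.min()),0,255).astype(np.uint8)
    return cv2.resize(im,(400,300),interpolation=cv2.INTER_CUBIC)[...,::-1]
cv2.imwrite('pics/m6.png',np.hstack([cr('top',325,190,60,45),cr('side',265,145,60,45)]))
```

```text
t 17.0 pos [488.4 -84.8 295.8] yaw 1.929 tilt [0.0002 0.0006] F [-0.1  0.2 -0.7] w 22.9 q7 0.31
delta [-0.5 -1.5  1.8] turn 0.5
top pred tip [353.3833215  217.13036671] origin [335.59577867 223.72069954] legback [324.67102572 227.76835012] bow flare [345.81603126 212.91790314]
side pred tip [290.4030165  172.47281888] origin [293.47030718 182.29529631] legback [295.44268357 188.61149668] bow flare [285.58530796 175.74045564]
```

View pics/m6.png

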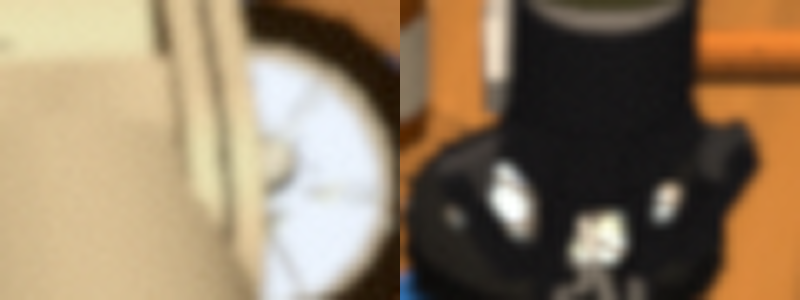

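Both views are blocked by the arm here: the top shows only the wheel's right half, the side the gripper's back with the loop at about (294,186). I'll go by feel.

Call:
servo_tool(
  increments=[
    {"delta_pos": [-0.7,-1.1,2],"turn": [0,0,0.5],"fingers": 10},
    {"delta_pos": [-4,0,0],"turn": [0,0,0],"fingers": 10},
    {"delta_pos": [-5,0,0],"turn": [0,0,0],"fingers": 10},
    {"delta_pos": [-5,0,0],"turn": [0,0,0],"fingers": 10},
    {"delta_pos": [-2,0,0],"turn": [0,0,0],"fingers": 10},
    {"delta_pos": [0,0,0],"turn": [0,0,0],"fingers": 10},
  ],
)

```text
clock: 18.1
eef_pos: [493.2, -102.7, 293.7]
orientation: [0.0, 0.575, 0.818, 0.0]
force: [-0.1, -0.3, -0.7]
gripper_width: 22.8
grip_force: 49.1
```

```bash
cat >> h.py <<'E'
AX=np.array([522.,-209.5])
def rel():
    s=observe();R=Rn.from_quat(np.roll(s['orientation'],-1)).as_matrix()
    e=-R[:2,0]/np.linalg.norm(R[:2,0]);f=np.array([-e[1],e[0]])
    d=AX-(s['eef_pos'][:2]+48*e-10*f);F=s['force']
    print('t %.2f short %.1f lat %.1f wire z %.1f yaw %.3f | F along %.1f lat %.1f z %.1f M'%(s['clock'],d@e,-d@f,s['eef_pos'][2]-163.3,np.arctan2(R[1,0],R[0,0]),F[:2]@e,F[:2]@f,F[2]),s['moment'].round(2))
E
python3 -c "
from h import *
rel()"
```

```text
t 18.10 short 62.2 lat -0.8 wire z 130.4 yaw 1.917 | F along 0.3 lat -0.2 z -0.7 M [0.05 0.02 0.02]
```

Call:
servo_tool(
  increments=[
    {"delta_pos": [-1,0.6,0],"turn": [0,0,0],"fingers": 10},
    {"delta_pos": [-1,0,0],"turn": [0,0,0],"fingers": 10},
    {"delta_pos": [-1,0,0],"turn": [0,0,0],"fingers": 10},
  ],
)

```text
clock: 18.35
eef_pos: [494.5, -103.8, 293.6]
orientation: [-0.001, 0.574, 0.819, 0.0]
force: [-2.6, 5.9, -0.5]
gripper_width: 22.5
grip_force: 49.1
```

Call:
servo_tool(
  increments=[
    {"delta_pos": [-1,0,0],"turn": [0,0,0],"fingers": 10},
    {"delta_pos": [0,0,0],"turn": [0,0,0],"fingers": 10},
  ],
)

```text
clock: 18.52
eef_pos: [494.7, -104.1, 293.4]
orientation: [-0.001, 0.574, 0.819, 0.0]
force: [-3.3, 4.7, -0.4]
gripper_width: 22.7
grip_force: 49.2
```

Call:
servo_tool(
  increments=[
    {"delta_pos": [-1,0,0],"turn": [0,0,0],"fingers": 10},
    {"delta_pos": [0,0,0],"turn": [0,0,0],"fingers": 10},
  ],
)

```text
clock: 18.68
eef_pos: [494.9, -104.5, 293.3]
orientation: [-0.002, 0.573, 0.819, 0.0]
force: [-2.3, 8.9, -0.5]
gripper_width: 22.4
grip_force: 49.2
```

```bash
python3 -c "
from h import *
rel()"
```

```text
t 18.68 short 59.9 lat 0.5 wire z 130.0 yaw 1.920 | F along -9.2 lat 0.9 z -0.5 M [ 1.69  0.72 -0.12]
```

Call:
servo_tool(
  increments=[
    {"delta_pos": [1.5,0,0],"turn": [0,0,0],"fingers": 10},
    {"delta_pos": [0,0,-0.8],"turn": [0,0,0],"fingers": 10},
    {"delta_pos": [0,0,0],"turn": [0,0,0],"fingers": 10},
  ],
)

```text
clock: 18.93
eef_pos: [494.6, -104.0, 294.4]
orientation: [-0.001, 0.574, 0.819, 0.0]
force: [-3.0, 6.1, -1.1]
gripper_width: 23.0
grip_force: 49.1
```

Call:
servo_tool(
  increments=[
    {"delta_pos": [0,0,-0.8],"turn": [0,0,0],"fingers": 10},
    {"delta_pos": [0,0,0],"turn": [0,0,0],"fingers": 10},
  ],
)

```text
clock: 19.1
eef_pos: [494.6, -104.0, 295.2]
orientation: [-0.001, 0.574, 0.819, 0.0]
force: [-1.5, 5.1, -2.0]
gripper_width: 22.8
grip_force: 49.0
```

Call:
servo_tool(
  increments=[
    {"delta_pos": [0,0,-0.8],"turn": [0,0,0],"fingers": 10},
    {"delta_pos": [0,0,0],"turn": [0,0,0],"fingers": 10},
  ],
)

```text
clock: 19.27
eef_pos: [494.5, -104.1, 295.9]
orientation: [-0.001, 0.574, 0.819, 0.0]
force: [-2.4, 6.1, -1.1]
gripper_width: 22.9
grip_force: 49.0
```

Call:
servo_tool(
  increments=[
    {"delta_pos": [0,0,-0.8],"turn": [0,0,0],"fingers": 10},
    {"delta_pos": [0,0,0],"turn": [0,0,0],"fingers": 10},
  ],
)

```text
clock: 19.43
eef_pos: [494.5, -104.1, 296.7]
orientation: [-0.001, 0.574, 0.819, 0.0]
force: [-2.7, 5.3, -2.6]
gripper_width: 22.7
grip_force: 49.0
```

```bash
python3 -c "
from h import *
rel()"
```

```text
t 19.43 short 60.5 lat 0.2 wire z 133.4 yaw 1.920 | F along -5.8 lat -0.7 z -2.6 M [ 1.33  0.39 -0.04]
```

Call:
servo_tool(
  increments=[
    {"delta_pos": [0,0,-0.8],"turn": [0,0,0],"fingers": 10},
    {"delta_pos": [0,0,-0.8],"turn": [0,0,0],"fingers": 10},
  ],
)

```text
clock: 19.6
eef_pos: [494.5, -104.1, 298.1]
orientation: [-0.001, 0.574, 0.819, 0.0]
force: [-1.9, 5.1, -2.8]
gripper_width: 23.0
grip_force: 49.1
```

Call:
servo_tool(
  increments=[
    {"delta_pos": [0,0,-0.8],"turn": [0,0,0],"fingers": 10},
    {"delta_pos": [0,0,-0.8],"turn": [0,0,0],"fingers": 10},
  ],
)

```text
clock: 19.77
eef_pos: [494.4, -104.2, 299.7]
orientation: [-0.001, 0.574, 0.819, 0.0]
force: [-1.4, 4.9, -3.6]
gripper_width: 22.7
grip_force: 49.1
```

Call:
servo_tool(
  increments=[
    {"delta_pos": [0,0,-0.8],"turn": [0,0,0],"fingers": 10},
    {"delta_pos": [0,0,-0.8],"turn": [0,0,0],"fingers": 10},
  ],
)

```text
clock: 19.93
eef_pos: [494.4, -104.2, 301.2]
orientation: [-0.001, 0.574, 0.819, 0.0]
force: [-1.2, 5.2, -3.9]
gripper_width: 22.6
grip_force: 49.1
```

Call:
servo_tool(
  increments=[
    {"delta_pos": [0,0,-0.8],"turn": [0,0,0],"fingers": 10},
    {"delta_pos": [0,0,-0.8],"turn": [0,0,0],"fingers": 10},
  ],
)

```text
clock: 20.1
eef_pos: [494.4, -104.2, 302.8]
orientation: [-0.001, 0.574, 0.819, 0.0]
force: [-1.3, 4.5, -3.8]
gripper_width: 22.8
grip_force: 49.1
```

Call:
servo_tool(
  increments=[
    {"delta_pos": [0,0,-0.8],"turn": [0,0,0],"fingers": 10},
    {"delta_pos": [0,0,-0.8],"turn": [0,0,0],"fingers": 10},
  ],
)

```text
clock: 20.27
eef_pos: [494.4, -104.1, 304.4]
orientation: [-0.001, 0.574, 0.819, 0.0]
force: [-3.5, 6.2, -2.8]
gripper_width: 22.7
grip_force: 49.2
```

```bash
python3 -c "
from h import *
rel()"
```

```text
t 20.27 short 60.5 lat 0.1 wire z 141.1 yaw 1.919 | F along -7.0 lat -1.2 z -2.8 M [ 1.52  0.54 -0.07]
```

Call:
servo_tool(
  increments=[
    {"delta_pos": [0,0,-0.8],"turn": [0,0,0],"fingers": 10},
    {"delta_pos": [0,0,-0.8],"turn": [0,0,0],"fingers": 10},
  ],
)

```text
clock: 20.43
eef_pos: [494.3, -104.1, 306.0]
orientation: [-0.001, 0.574, 0.819, 0.0]
force: [-1.8, 5.4, -3.5]
gripper_width: 22.6
grip_force: 49.1
```

Call:
servo_tool(
  increments=[
    {"delta_pos": [0,0,-0.8],"turn": [0,0,0],"fingers": 10},
    {"delta_pos": [0,0,-0.8],"turn": [0,0,0],"fingers": 10},
  ],
)

```text
clock: 20.6
eef_pos: [494.3, -104.1, 307.5]
orientation: [-0.001, 0.574, 0.819, 0.0]
force: [-2.1, 5.6, -3.8]
gripper_width: 22.9
grip_force: 49.1
```

Call:
servo_tool(
  increments=[
    {"delta_pos": [0,0,-0.8],"turn": [0,0,0],"fingers": 10},
    {"delta_pos": [0,0,-0.8],"turn": [0,0,0],"fingers": 10},
  ],
)

```text
clock: 20.77
eef_pos: [494.3, -104.3, 309.2]
orientation: [-0.001, 0.574, 0.819, 0.0]
force: [-1.7, 3.7, -3.0]
gripper_width: 23.0
grip_force: 49.3
```

Call:
servo_tool(
  increments=[
    {"delta_pos": [0,0,-0.8],"turn": [0,0,0],"fingers": 10},
    {"delta_pos": [0,0,-0.8],"turn": [0,0,0],"fingers": 10},
  ],
)

```text
clock: 20.93
eef_pos: [494.9, -105.4, 311.6]
orientation: [0.001, 0.574, 0.819, -0.0]
force: [0.6, -0.6, 0.5]
gripper_width: 22.5
grip_force: 49.6
```

Run:
```python
from h import *
rel()
np.set_printoptions(linewidth=160)
for n,(r0,r1,c0,c1) in (('side',(158,182,280,300)),):
    im=np.mean([capture(n)['frame'].astype(float) for i in range(4)],0)
    print(im[r0:r1,c0:c1].mean(2).round().astype(int))
```

```text
t 20.93 short 59.1 lat -0.0 wire z 148.3 yaw 1.918 | F along 0.8 lat 0.4 z 0.5 M [-0.02  0.01 -0.  ]
[[ 28  27  28  27  26  28  27  27  27  27  25  27  26  28  26  27  26  25  25  26]
 [ 31  29  27  26  26  27  25  26  26  26  26  27  26  27  27  27  26  24  23  26]
 [ 48  33  28  26  27  26  26  24  25  26  26  26  27  27  28  28  27  25  25  26]
 [ 71  48  31  28  28  27  27  25  26  27  27  27  26  28  27  27  25  25  26  28]
 [ 70  53  37  28  26  26  26  24  26  27  27  27  27  27  26  26  27  25  25  27]
 [ 51  43  35  27  27  26  24  24  24  25  25  25  26  28  27  26  26  25  24  24]
 [ 41  38  35  32  27  26  22  25  23  24  23  25  25  28  27  28  26  27  26  26]
 [ 50  64  77  77  55  32  23  25  25  26  25  27  27  28  30  28  28  28  26  27]
 [111 135 152 145 100  48  24  25  27  27  27  31  43  61  62  55  45  34  27  25]
 [173 196 201 180 120  56  24  26  27  29  41  68 108 142 146 130 100  62  34  26]
 [181 214 221 195 126  57  27  27  27  36  72 125 178 218 224 206 156  91  42  26]
 [151 215 229 199 123  54  26  25  27  38  94 160 190 227 236 222 175 109  50  27]
 [1
[... 293 characters left out ...]
40 177 172 164 200 205 145  68  29]
 [ 27  25  27  25  26  26  26  29  59 106 133 146 167 169 171 202 175 104  43  27]
 [ 28  29  27  28  27  26  27  30  54  99 125 134 138 141 156 187 148  74  30  26]
 [ 45  58  55  40  28  26  27  30  57  99 117 122 117 120 131 145 111  55  31  31]
 [ 91 108 103  73  41  29  27  31  62 106 126 126 119 120 131 141 106  55  49  52]
 [149 153 146 109  63  33  32  47  67  97 119 124 121 125 143 165 127  69  67  78]
 [205 210 196 147  82  40  47  74  85  94 111 120 125 135 139 139 102  61  77  86]
 [237 238 230 182 105  47  51  82  91  95 122 148 158 154 137 115  78  54  79  84]
 [241 242 232 185 106  49  52  83  94 118 169 204 215 206 166 125  82  56  81  83]]
```

Call:
servo_tool(
  increments=[
    {"delta_pos": [-2,0,-2],"turn": [0,0,0],"fingers": 10},
    {"delta_pos": [-4,0,0],"turn": [0,0,0],"fingers": 10},
    {"delta_pos": [-2,0,0],"turn": [0,0,0],"fingers": 10},
    {"delta_pos": [0,0,1],"turn": [0,0,0],"fingers": 10},
    {"delta_pos": [0,0,1],"turn": [0,0,0],"fingers": 10},
  ],
)

```text
clock: 21.55
eef_pos: [497.5, -112.7, 311.2]
orientation: [-0.0, 0.574, 0.819, 0.0]
force: [0.3, 0.6, -0.1]
gripper_width: 22.7
grip_force: 49.6
```

Call:
servo_tool(
  increments=[
    {"delta_pos": [0,0,0.7],"turn": [0,0,0],"fingers": 10},
    {"delta_pos": [0,0,0],"turn": [0,0,0],"fingers": 10},
  ],
)

```text
clock: 21.72
eef_pos: [497.4, -112.4, 310.3]
orientation: [-0.0, 0.574, 0.819, -0.0]
force: [-0.7, -0.1, -1.1]
gripper_width: 22.8
grip_force: 49.6
```

Call:
servo_tool(
  increments=[
    {"delta_pos": [0,0,0.7],"turn": [0,0,0],"fingers": 10},
    {"delta_pos": [0,0,0],"turn": [0,0,0],"fingers": 10},
  ],
)

```text
clock: 21.88
eef_pos: [497.4, -112.4, 309.8]
orientation: [-0.0, 0.574, 0.819, -0.0]
force: [-0.1, -0.0, -1.3]
gripper_width: 22.6
grip_force: 49.6
```

```bash
python3 -c "
from h import *
rel()"
```

```text
t 21.88 short 51.7 lat 0.0 wire z 146.5 yaw 1.919 | F along -0.0 lat -0.1 z -1.3 M [ 0.05  0.01 -0.06]
```

Call:
servo_tool(
  increments=[
    {"delta_pos": [0,0,0.7],"turn": [0,0,0],"fingers": 10},
    {"delta_pos": [0,0,0],"turn": [0,0,0],"fingers": 10},
  ],
)

```text
clock: 22.05
eef_pos: [497.5, -112.4, 309.2]
orientation: [0.0, 0.574, 0.819, -0.0]
force: [0.0, -0.6, -0.3]
gripper_width: 22.4
grip_force: 49.6
```

Call:
servo_tool(
  increments=[
    {"delta_pos": [0,0,0.7],"turn": [0,0,0],"fingers": 10},
    {"delta_pos": [0,0,0],"turn": [0,0,0],"fingers": 10},
  ],
)

```text
clock: 22.22
eef_pos: [497.5, -112.4, 308.5]
orientation: [0.0, 0.574, 0.819, 0.0]
force: [0.1, 0.8, 0.2]
gripper_width: 22.1
grip_force: 49.7
```

Call:
servo_tool(
  increments=[
    {"delta_pos": [0,0,0.7],"turn": [0,0,0],"fingers": 10},
    {"delta_pos": [0,0,0],"turn": [0,0,0],"fingers": 10},
  ],
)

```text
clock: 22.38
eef_pos: [497.5, -112.4, 307.8]
orientation: [0.0, 0.574, 0.819, 0.0]
force: [-0.3, 0.8, 0.9]
gripper_width: 23.2
grip_force: 49.7
```

```bash
python3 -c "
from h import *
rel()"
```

```text
t 22.38 short 51.6 lat 0.1 wire z 144.5 yaw 1.919 | F along -0.9 lat 0.0 z 0.9 M [-0.02 -0.07  0.  ]
```

Call:
servo_tool(
  increments=[
    {"delta_pos": [0,0,0.7],"turn": [0,0,0],"fingers": 10},
    {"delta_pos": [0,0,0],"turn": [0,0,0],"fingers": 10},
  ],
)

```text
clock: 22.55
eef_pos: [497.5, -112.4, 307.1]
orientation: [0.0, 0.574, 0.819, 0.0]
force: [-0.8, -0.5, 0.5]
gripper_width: 22.7
grip_force: 49.7
```

Call:
servo_tool(
  increments=[
    {"delta_pos": [0,0,0.7],"turn": [0,0,0],"fingers": 10},
    {"delta_pos": [0,0,0],"turn": [0,0,0],"fingers": 10},
  ],
)

```text
clock: 22.72
eef_pos: [497.5, -112.4, 306.4]
orientation: [0.0, 0.574, 0.819, -0.0]
force: [-0.5, 1.3, 1.3]
gripper_width: 22.8
grip_force: 49.8
```

```bash
python3 -c "
from h import *
rel()"
```

```text
t 22.72 short 51.6 lat 0.1 wire z 143.1 yaw 1.919 | F along -1.4 lat -0.0 z 1.3 M [ 0.01 -0.03  0.  ]
```

Call:
servo_tool(
  increments=[
    {"delta_pos": [0,0,0.7],"turn": [0,0,0],"fingers": 10},
    {"delta_pos": [0,0,0.7],"turn": [0,0,0],"fingers": 10},
    {"delta_pos": [0,0,0],"turn": [0,0,0],"fingers": 10},
  ],
)

```text
clock: 22.97
eef_pos: [497.5, -112.4, 305.0]
orientation: [0.0, 0.574, 0.819, 0.0]
force: [0.8, 0.3, 2.8]
gripper_width: 22.6
grip_force: 49.9
```

```bash
python3 -c "
from h import *
rel()
print(observe()['gripper_width'])"
```

```text
t 22.97 short 51.6 lat 0.1 wire z 141.7 yaw 1.919 | F along 0.0 lat 0.9 z 2.8 M [-0.06 -0.04  0.01]
22.598756780245754
```

Call:
servo_tool(
  increments=[
    {"delta_pos": [0,0,-4],"turn": [0,0,0],"fingers": 10},
    {"delta_pos": [6,-1.6,0],"turn": [0,0,0],"fingers": 10},
    {"delta_pos": [6.4,-1,3],"turn": [0,0,0],"fingers": 10},
    {"delta_pos": [0,0,7],"turn": [0,0,0],"fingers": 10},
    {"delta_pos": [0,0,4.7],"turn": [0,0,0],"fingers": 10},
    {"delta_pos": [0,0,0],"turn": [0,0,0],"fingers": 10},
  ],
)

```text
clock: 23.47
eef_pos: [490.2, -101.7, 292.8]
orientation: [-0.001, 0.574, 0.819, -0.0]
force: [0.1, -0.2, 0.8]
gripper_width: 22.7
grip_force: 49.6
```

```bash
python3 -c "
from h import *
rel()"
```

```text
t 23.47 short 64.2 lat -3.1 wire z 129.5 yaw 1.919 | F along 0.3 lat -0.0 z 0.8 M [0.04 0.04 0.  ]
```

Call:
servo_tool(
  increments=[
    {"delta_pos": [-2,0.6,-1.2],"turn": [0,0,0],"fingers": 10},
    {"delta_pos": [-1.5,0,0],"turn": [0,0,0],"fingers": 10},
    {"delta_pos": [-0.7,0,0],"turn": [0,0,0],"fingers": 10},
    {"delta_pos": [0,0,0],"turn": [0,0,0],"fingers": 10},
  ],
)

```text
clock: 23.8
eef_pos: [492.9, -105.8, 295.6]
orientation: [0.0, 0.574, 0.819, -0.0]
force: [-1.0, -1.1, -1.1]
gripper_width: 22.8
grip_force: 49.6
```

```bash
python3 -c "
from h import *
rel()"
```

```text
t 23.80 short 59.4 lat -2.1 wire z 132.3 yaw 1.918 | F along 0.7 lat -1.4 z -1.1 M [-0.11  0.22 -0.11]
```

Call:
servo_tool(
  increments=[
    {"delta_pos": [-0.8,0,0],"turn": [0,0,0],"fingers": 10},
    {"delta_pos": [0,0,0],"turn": [0,0,0],"fingers": 10},
  ],
)

```text
clock: 23.97
eef_pos: [493.0, -106.3, 295.5]
orientation: [-0.0, 0.574, 0.819, -0.0]
force: [-1.2, 0.3, -0.3]
gripper_width: 22.6
grip_force: 49.6
```

Call:
servo_tool(
  increments=[
    {"delta_pos": [-0.8,0,0],"turn": [0,0,0],"fingers": 10},
    {"delta_pos": [0,0,0],"turn": [0,0,0],"fingers": 10},
  ],
)

```text
clock: 24.13
eef_pos: [493.3, -107.1, 295.5]
orientation: [-0.0, 0.574, 0.819, -0.0]
force: [-2.4, 0.6, -1.0]
gripper_width: 22.7
grip_force: 49.5
```

```bash
python3 -c "
from h import *
rel()"
```

```text
t 24.13 short 58.0 lat -2.1 wire z 132.2 yaw 1.919 | F along -1.4 lat -2.1 z -1.0 M [-0.01  0.28 -0.09]
```

Call:
servo_tool(
  increments=[
    {"delta_pos": [-0.8,-0.4,0],"turn": [0,0,0],"fingers": 10},
    {"delta_pos": [-0.8,0,0],"turn": [0,0,0],"fingers": 10},
    {"delta_pos": [0,0,0],"turn": [0,0,0],"fingers": 10},
  ],
)

```text
clock: 24.38
eef_pos: [493.6, -108.8, 295.6]
orientation: [0.0, 0.574, 0.819, 0.0]
force: [-0.9, -1.6, -1.4]
gripper_width: 22.7
grip_force: 49.5
```

```bash
python3 -c "
from h import *
rel()"
```

```text
t 24.38 short 56.3 lat -2.4 wire z 132.3 yaw 1.918 | F along 1.2 lat -1.4 z -1.4 M [-0.03  0.1  -0.04]
```

Call:
servo_tool(
  increments=[
    {"delta_pos": [-0.8,0,0],"turn": [0,0,0],"fingers": 10},
    {"delta_pos": [-0.8,0,0],"turn": [0,0,0],"fingers": 10},
    {"delta_pos": [0,0,0],"turn": [0,0,0],"fingers": 10},
  ],
)

```text
clock: 24.63
eef_pos: [494.1, -110.2, 295.5]
orientation: [0.0, 0.574, 0.819, -0.0]
force: [-0.6, -0.1, -1.2]
gripper_width: 22.9
grip_force: 49.5
```

```bash
python3 -c "
from h import *
rel()"
```

```text
t 24.63 short 54.8 lat -2.4 wire z 132.2 yaw 1.918 | F along -0.1 lat -0.6 z -1.2 M [-0.01  0.25 -0.06]
```

Call:
servo_tool(
  increments=[
    {"delta_pos": [-0.8,0,0],"turn": [0,0,0],"fingers": 10},
    {"delta_pos": [-0.8,0,0],"turn": [0,0,0],"fingers": 10},
    {"delta_pos": [-0.8,0,0],"turn": [0,0,0],"fingers": 10},
    {"delta_pos": [0,0,0],"turn": [0,0,0],"fingers": 10},
  ],
)

```text
clock: 24.97
eef_pos: [495.0, -112.5, 295.5]
orientation: [0.0, 0.574, 0.819, 0.0]
force: [-0.9, -0.5, -0.1]
gripper_width: 22.8
grip_force: 49.5
```

```bash
python3 -c "
from h import *
rel()"
```

```text
t 24.97 short 52.4 lat -2.4 wire z 132.2 yaw 1.918 | F along 0.2 lat -1.0 z -0.1 M [ 0.01  0.2  -0.09]
```

Call:
servo_tool(
  increments=[
    {"delta_pos": [-0.8,0,0],"turn": [0,0,0],"fingers": 10},
    {"delta_pos": [-0.8,0,0],"turn": [0,0,0],"fingers": 10},
    {"delta_pos": [0,0,0],"turn": [0,0,0],"fingers": 10},
  ],
)

```text
clock: 25.22
eef_pos: [495.4, -113.6, 295.4]
orientation: [-0.0, 0.574, 0.819, 0.0]
force: [-1.0, 1.9, -1.1]
gripper_width: 22.7
grip_force: 49.5
```

```bash
python3 -c "
from h import *
rel()"
```

```text
t 25.22 short 51.2 lat -2.3 wire z 132.1 yaw 1.919 | F along -2.2 lat -0.2 z -1.1 M [ 0.43  0.32 -0.07]
```

Call:
servo_tool(
  increments=[
    {"delta_pos": [0.3,-0.7,0],"turn": [0,0,0],"fingers": 10},
    {"delta_pos": [0,0,0],"turn": [0,0,0],"fingers": 10},
  ],
)

```text
clock: 25.38
eef_pos: [494.8, -113.6, 295.6]
orientation: [0.0, 0.574, 0.819, 0.0]
force: [-0.2, 2.8, -0.7]
gripper_width: 22.8
grip_force: 49.6
```

```bash
python3 -c "
from h import *
rel()"
```

```text
t 25.38 short 51.4 lat -2.9 wire z 132.3 yaw 1.919 | F along -2.7 lat 0.8 z -0.7 M [0.43 0.02 0.07]
```

Call:
servo_tool(
  increments=[
    {"delta_pos": [-0.8,0,0],"turn": [0,0,0],"fingers": 10},
    {"delta_pos": [-0.8,0,0],"turn": [0,0,0],"fingers": 10},
    {"delta_pos": [0,0,0],"turn": [0,0,0],"fingers": 10},
  ],
)

```text
clock: 25.63
eef_pos: [495.3, -114.6, 295.4]
orientation: [-0.0, 0.574, 0.819, 0.0]
force: [-0.7, 4.5, -0.3]
gripper_width: 22.6
grip_force: 49.6
```

```bash
python3 -c "
from h import *
rel()"
```

```text
t 25.63 short 50.3 lat -2.7 wire z 132.1 yaw 1.919 | F along -4.4 lat 0.9 z -0.3 M [1.12 0.12 0.14]
```

Call:
servo_tool(
  increments=[
    {"delta_pos": [1,0,0],"turn": [0,0,0],"fingers": 10},
    {"delta_pos": [0.2,-2.6,0],"turn": [0,0,-1.67],"fingers": 10},
    {"delta_pos": [0.2,-2.6,0],"turn": [0,0,-1.67],"fingers": 10},
    {"delta_pos": [0.2,-2.6,0],"turn": [0,0,-1.67],"fingers": 10},
    {"delta_pos": [0,0,0],"turn": [0,0,0],"fingers": 10},
  ],
)

```text
clock: 26.05
eef_pos: [487.2, -116.9, 295.6]
orientation: [0.0, 0.537, 0.843, -0.0]
force: [0.3, 2.0, -1.3]
gripper_width: 22.6
grip_force: 49.6
```

```bash
python3 -c "
from h import *
rel()"
```

```text
t 26.05 short 50.6 lat -2.4 wire z 132.3 yaw 2.007 | F along -1.7 lat 1.2 z -1.3 M [ 0.53 -0.09  0.08]
```

Call:
servo_tool(
  increments=[
    {"delta_pos": [-0.8,0,0],"turn": [0,0,0],"fingers": 10},
    {"delta_pos": [-0.8,0,0],"turn": [0,0,0],"fingers": 10},
    {"delta_pos": [0,0,0],"turn": [0,0,0],"fingers": 10},
  ],
)

```text
clock: 26.3
eef_pos: [488.2, -117.8, 295.4]
orientation: [-0.0, 0.538, 0.843, 0.0]
force: [-0.4, 3.6, -0.2]
gripper_width: 23.2
grip_force: 49.6
```

```bash
python3 -c "
from h import *
rel()"
```

```text
t 26.30 short 49.4 lat -2.0 wire z 132.1 yaw 2.006 | F along -3.4 lat 1.2 z -0.2 M [0.9  0.22 0.06]
```

Call:
servo_tool(
  increments=[
    {"delta_pos": [1,0,0],"turn": [0,0,0],"fingers": 10},
    {"delta_pos": [0.2,-1.9,0],"turn": [0,0,-1.33],"fingers": 10},
    {"delta_pos": [0.2,-1.9,0],"turn": [0,0,-1.33],"fingers": 10},
    {"delta_pos": [0.1,-1.9,0],"turn": [0,0,-1.33],"fingers": 10},
    {"delta_pos": [0,0,0],"turn": [0,0,0],"fingers": 10},
  ],
)

```text
clock: 26.72
eef_pos: [482.2, -119.8, 295.5]
orientation: [0.0, 0.508, 0.861, -0.0]
force: [0.6, 1.1, -0.9]
gripper_width: 22.5
grip_force: 49.6
```

```bash
python3 -c "
from h import *
rel()"
```

```text
t 26.72 short 49.7 lat -1.5 wire z 132.2 yaw 2.076 | F along -0.7 lat 1.0 z -0.9 M [0.31 0.02 0.04]
```

Call:
servo_tool(
  increments=[
    {"delta_pos": [-0.8,0,0],"turn": [0,0,0],"fingers": 10},
    {"delta_pos": [-0.8,0,0],"turn": [0,0,0],"fingers": 10},
    {"delta_pos": [0,0,0],"turn": [0,0,0],"fingers": 10},
  ],
)

```text
clock: 26.97
eef_pos: [483.1, -120.7, 295.4]
orientation: [-0.0, 0.508, 0.861, -0.0]
force: [-2.0, 1.9, -0.7]
gripper_width: 22.5
grip_force: 49.6
```

```bash
python3 -c "
from h import *
rel()"
```

```text
t 26.97 short 48.5 lat -1.1 wire z 132.1 yaw 2.075 | F along -2.6 lat -0.8 z -0.7 M [ 0.51  0.35 -0.05]
```

Call:
servo_tool(
  increments=[
    {"delta_pos": [-0.8,0,0],"turn": [0,0,0],"fingers": 10},
    {"delta_pos": [-0.8,0,0],"turn": [0,0,0],"fingers": 10},
    {"delta_pos": [0,0,0],"turn": [0,0,0],"fingers": 10},
  ],
)

```text
clock: 27.22
eef_pos: [483.8, -121.6, 295.2]
orientation: [-0.001, 0.508, 0.861, 0.0]
force: [-2.2, 4.3, -0.5]
gripper_width: 22.6
grip_force: 49.6
```

```bash
python3 -c "
from h import *
rel()"
```

```text
t 27.22 short 47.4 lat -1.0 wire z 131.9 yaw 2.076 | F along -4.8 lat 0.1 z -0.5 M [ 1.01  0.56 -0.03]
```

Call:
servo_tool(
  increments=[
    {"delta_pos": [2.5,0,0],"turn": [0,0,0],"fingers": 10},
    {"delta_pos": [0.2,-2.46,0],"turn": [0,0,-1.6],"fingers": 10},
    {"delta_pos": [0.2,-2.46,0],"turn": [0,0,-1.6],"fingers": 10},
    {"delta_pos": [0.2,-2.46,0],"turn": [0,0,-1.6],"fingers": 10},
    {"delta_pos": [0,0,0],"turn": [0,0,0],"fingers": 10},
  ],
)

```text
clock: 27.63
eef_pos: [475.9, -123.7, 295.7]
orientation: [0.001, 0.471, 0.882, -0.0]
force: [0.1, 0.5, -0.8]
gripper_width: 22.5
grip_force: 49.5
```

```bash
python3 -c "
from h import *
rel()"
```

```text
t 27.63 short 48.9 lat -0.7 wire z 132.4 yaw 2.160 | F along -0.4 lat 0.4 z -0.8 M [0.1  0.04 0.  ]
```

Call:
servo_tool(
  increments=[
    {"delta_pos": [-0.8,0,0],"turn": [0,0,0],"fingers": 10},
    {"delta_pos": [-0.8,0,0],"turn": [0,0,0],"fingers": 10},
    {"delta_pos": [-0.8,0,0],"turn": [0,0,0],"fingers": 10},
    {"delta_pos": [0,0,0],"turn": [0,0,0],"fingers": 10},
  ],
)

```text
clock: 27.97
eef_pos: [477.4, -125.2, 295.4]
orientation: [-0.0, 0.472, 0.882, -0.0]
force: [-1.9, -0.0, -0.9]
gripper_width: 22.4
grip_force: 49.6
```

```bash
python3 -c "
from h import *
rel()"
```

```text
t 27.97 short 46.9 lat -0.3 wire z 132.1 yaw 2.159 | F along -1.1 lat -1.6 z -0.9 M [ 0.08  0.37 -0.08]
```

Call:
servo_tool(
  increments=[
    {"delta_pos": [0.5,-0.4,0],"turn": [0,0,0],"fingers": 10},
    {"delta_pos": [0.2,-2.4,0],"turn": [0,0,-1.6],"fingers": 10},
    {"delta_pos": [0.2,-2.4,0],"turn": [0,0,-1.6],"fingers": 10},
    {"delta_pos": [0,0,0],"turn": [0,0,0],"fingers": 10},
  ],
)

```text
clock: 28.3
eef_pos: [472.5, -127.7, 295.6]
orientation: [0.0, 0.446, 0.895, -0.0]
force: [0.2, 0.2, -0.4]
gripper_width: 22.8
grip_force: 49.5
```

Call:
servo_tool(
  increments=[
    {"delta_pos": [-0.8,0,0],"turn": [0,0,0],"fingers": 10},
    {"delta_pos": [-0.8,0,0],"turn": [0,0,0],"fingers": 10},
    {"delta_pos": [-0.8,0,0],"turn": [0,0,0],"fingers": 10},
    {"delta_pos": [0,0,0],"turn": [0,0,0],"fingers": 10},
  ],
)

```text
clock: 28.63
eef_pos: [474.2, -129.3, 295.5]
orientation: [0.0, 0.447, 0.895, 0.0]
force: [-1.7, -0.7, -1.1]
gripper_width: 22.6
grip_force: 49.6
```

```bash
python3 -c "
from h import *
rel()"
```

```text
t 28.63 short 44.9 lat -0.1 wire z 132.2 yaw 2.215 | F along -0.5 lat -1.8 z -1.1 M [ 0.05  0.06 -0.05]
```

Call:
servo_tool(
  increments=[
    {"delta_pos": [-0.8,-0.5,0],"turn": [0,0,0],"fingers": 10},
    {"delta_pos": [-0.8,0,0],"turn": [0,0,0],"fingers": 10},
    {"delta_pos": [-0.8,0,0],"turn": [0,0,0],"fingers": 10},
    {"delta_pos": [0,0,0],"turn": [0,0,0],"fingers": 10},
  ],
)

```text
clock: 28.97
eef_pos: [475.1, -131.2, 295.5]
orientation: [-0.0, 0.447, 0.895, 0.0]
force: [-0.5, 2.6, -0.5]
gripper_width: 22.6
grip_force: 49.6
```

```bash
python3 -c "
from h import *
rel()"
```

```text
t 28.97 short 42.7 lat -0.4 wire z 132.2 yaw 2.216 | F along -2.4 lat 1.1 z -0.5 M [0.54 0.05 0.15]
```

Call:
servo_tool(
  increments=[
    {"delta_pos": [-0.8,0,0],"turn": [0,0,0],"fingers": 10},
    {"delta_pos": [-0.8,0,0],"turn": [0,0,0],"fingers": 10},
    {"delta_pos": [-0.8,0,0],"turn": [0,0,0],"fingers": 10},
    {"delta_pos": [0,0,0],"turn": [0,0,0],"fingers": 10},
  ],
)

```text
clock: 29.3
eef_pos: [476.6, -133.3, 295.5]
orientation: [0.0, 0.447, 0.895, 0.0]
force: [-0.4, 3.8, -0.9]
gripper_width: 22.7
grip_force: 49.6
```

```bash
python3 -c "
from h import *
rel()"
```

```text
t 29.30 short 40.2 lat -0.5 wire z 132.2 yaw 2.216 | F along -3.3 lat 2.0 z -0.9 M [0.86 0.04 0.21]
```

Call:
servo_tool(
  increments=[
    {"delta_pos": [0.5,0.3,0],"turn": [0,0,0],"fingers": 10},
    {"delta_pos": [0.2,-2.2,0],"turn": [0,0,-1.6],"fingers": 10},
    {"delta_pos": [0.2,-2.2,0],"turn": [0,0,-1.6],"fingers": 10},
    {"delta_pos": [0,0,0],"turn": [0,0,0],"fingers": 10},
  ],
)

```text
clock: 29.63
eef_pos: [472.6, -135.9, 295.7]
orientation: [0.0, 0.421, 0.907, -0.0]
force: [0.8, 1.6, -0.2]
gripper_width: 22.3
grip_force: 49.6
```

```bash
python3 -c "
from h import *
rel()"
```

```text
t 29.63 short 40.1 lat -0.3 wire z 132.4 yaw 2.272 | F along -0.7 lat 1.6 z -0.2 M [ 0.34 -0.2   0.08]
```

Call:
servo_tool(
  increments=[
    {"delta_pos": [-0.8,0,0],"turn": [0,0,0],"fingers": 10},
    {"delta_pos": [-0.8,0,0],"turn": [0,0,0],"fingers": 10},
    {"delta_pos": [-0.8,0,0],"turn": [0,0,0],"fingers": 10},
    {"delta_pos": [0,0,0],"turn": [0,0,0],"fingers": 10},
  ],
)

```text
clock: 29.97
eef_pos: [474.4, -137.3, 295.5]
orientation: [0.0, 0.422, 0.907, -0.0]
force: [-0.1, -0.5, -1.2]
gripper_width: 22.8
grip_force: 49.6
```

```bash
python3 -c "
from h import *
rel()"
```

```text
t 29.97 short 37.9 lat 0.1 wire z 132.2 yaw 2.270 | F along 0.3 lat -0.4 z -1.2 M [-0.01 -0.02  0.01]
```

Call:
servo_tool(
  increments=[
    {"delta_pos": [-1,0,0],"turn": [0,0,0],"fingers": 10},
    {"delta_pos": [-1,0,0],"turn": [0,0,0],"fingers": 10},
    {"delta_pos": [-1,0,0],"turn": [0,0,0],"fingers": 10},
    {"delta_pos": [-1,0,0],"turn": [0,0,0],"fingers": 10},
    {"delta_pos": [0,0,0],"turn": [0,0,0],"fingers": 10},
  ],
)

```text
clock: 30.38
eef_pos: [476.9, -140.3, 295.5]
orientation: [0.0, 0.422, 0.907, 0.0]
force: [0.4, -0.4, -1.0]
gripper_width: 22.8
grip_force: 49.6
```

```bash
python3 -c "
from h import *
rel()"
```

```text
t 30.38 short 34.0 lat 0.1 wire z 132.2 yaw 2.271 | F along 0.5 lat 0.0 z -1.0 M [-0.07 -0.01 -0.01]
```

Call:
servo_tool(
  increments=[
    {"delta_pos": [-1,0,0],"turn": [0,0,0],"fingers": 10},
    {"delta_pos": [-1,0,0],"turn": [0,0,0],"fingers": 10},
    {"delta_pos": [-1,0,0],"turn": [0,0,0],"fingers": 10},
    {"delta_pos": [0,0,0],"turn": [0,0,0],"fingers": 10},
  ],
)

```text
clock: 30.72
eef_pos: [478.8, -142.4, 295.4]
orientation: [-0.0, 0.422, 0.907, 0.0]
force: [-0.1, 0.2, -0.7]
gripper_width: 22.9
grip_force: 49.6
```

```bash
python3 -c "
from h import *
rel()"
```

```text
t 30.72 short 31.2 lat 0.2 wire z 132.1 yaw 2.271 | F along -0.2 lat 0.1 z -0.7 M [0.17 0.08 0.02]
```

Call:
servo_tool(
  increments=[
    {"delta_pos": [-1,0,0],"turn": [0,0,0],"fingers": 10},
    {"delta_pos": [-1,0,0],"turn": [0,0,0],"fingers": 10},
    {"delta_pos": [-1,0,0],"turn": [0,0,0],"fingers": 10},
    {"delta_pos": [-1,0,0],"turn": [0,0,0],"fingers": 10},
    {"delta_pos": [0,0,0],"turn": [0,0,0],"fingers": 10},
  ],
  force=65,
)

```text
clock: 31.13
eef_pos: [481.2, -145.0, 295.2]
orientation: [-0.001, 0.421, 0.907, 0.0]
force: [-2.2, 3.9, -0.3]
gripper_width: 22.2
grip_force: 64.4
```

```bash
python3 -c "
from h import *
rel()"
```

```text
t 31.13 short 27.6 lat 0.4 wire z 131.9 yaw 2.272 | F along -4.4 lat 0.9 z -0.3 M [0.76 0.43 0.09]
```

Call:
servo_tool(
  increments=[
    {"delta_pos": [-1,0,0],"turn": [0,0,0],"fingers": 10},
    {"delta_pos": [-1,0,0],"turn": [0,0,0],"fingers": 10},
    {"delta_pos": [-1,0,0],"turn": [0,0,0],"fingers": 10},
    {"delta_pos": [-1,0,0],"turn": [0,0,0],"fingers": 10},
    {"delta_pos": [0,0,0],"turn": [0,0,0],"fingers": 10},
  ],
)

```text
clock: 31.55
eef_pos: [483.7, -147.8, 295.2]
orientation: [-0.001, 0.421, 0.907, 0.0]
force: [-2.8, 5.1, -0.5]
gripper_width: 22.3
grip_force: 64.4
```

```bash
python3 -c "
from h import *
rel()"
```

```text
t 31.55 short 23.8 lat 0.5 wire z 131.9 yaw 2.272 | F along -5.7 lat 1.2 z -0.5 M [1.15 0.66 0.08]
```

Call:
servo_tool(
  increments=[
    {"delta_pos": [-1,0,0],"turn": [0,0,0],"fingers": 10},
    {"delta_pos": [-1,0,0],"turn": [0,0,0],"fingers": 10},
    {"delta_pos": [-1,0,0],"turn": [0,0,0],"fingers": 10},
    {"delta_pos": [-1,0,0],"turn": [0,0,0],"fingers": 10},
    {"delta_pos": [0,0,0],"turn": [0,0,0],"fingers": 10},
  ],
)

```text
clock: 31.97
eef_pos: [485.9, -150.1, 294.7]
orientation: [-0.002, 0.421, 0.907, 0.0]
force: [-6.0, 8.7, -0.2]
gripper_width: 21.8
grip_force: 64.6
```

```bash
python3 -c "
from h import *
rel()"
```

```text
t 31.97 short 20.6 lat 0.7 wire z 131.4 yaw 2.273 | F along -10.5 lat 1.1 z -0.2 M [1.8  1.23 0.07]
```

Call:
servo_tool(
  increments=[
    {"delta_pos": [-1,0,0],"turn": [0,0,0],"fingers": 10},
    {"delta_pos": [-1,0,0],"turn": [0,0,0],"fingers": 10},
    {"delta_pos": [-1,0,0],"turn": [0,0,0],"fingers": 10},
    {"delta_pos": [-1,0,0],"turn": [0,0,0],"fingers": 10},
    {"delta_pos": [0,0,0],"turn": [0,0,0],"fingers": 10},
  ],
)

```text
clock: 32.38
eef_pos: [489.0, -154.0, 295.2]
orientation: [-0.001, 0.421, 0.907, 0.0]
force: [-2.3, 4.9, -0.8]
gripper_width: 22.2
grip_force: 64.5
```

```bash
python3 -c "
from h import *
rel()"
```

```text
t 32.38 short 15.7 lat 0.6 wire z 131.9 yaw 2.272 | F along -5.2 lat 1.4 z -0.8 M [1.07 0.43 0.14]
```

Past the peak; carrying on towards the snap.

Call:
servo_tool(
  increments=[
    {"delta_pos": [-1,0,0],"turn": [0,0,0],"fingers": 10},
    {"delta_pos": [-1,0,0],"turn": [0,0,0],"fingers": 10},
    {"delta_pos": [-1,0,0],"turn": [0,0,0],"fingers": 10},
    {"delta_pos": [-1,0,0],"turn": [0,0,0],"fingers": 10},
    {"delta_pos": [-1,0,0],"turn": [0,0,0],"fingers": 10},
    {"delta_pos": [0,0,0],"turn": [0,0,0],"fingers": 10},
  ],
)

```text
clock: 32.88
eef_pos: [492.6, -158.4, 295.5]
orientation: [0.0, 0.421, 0.907, 0.0]
force: [1.1, 2.3, -1.4]
gripper_width: 22.2
grip_force: 64.5
```

```bash
python3 -c "
from h import *
rel()"
```

```text
t 32.88 short 10.0 lat 0.5 wire z 132.2 yaw 2.272 | F along -1.0 lat 2.3 z -1.4 M [ 0.53 -0.15  0.14]
```

Call:
servo_tool(
  increments=[
    {"delta_pos": [-1,0,0],"turn": [0,0,0],"fingers": 10},
    {"delta_pos": [-1,0,0],"turn": [0,0,0],"fingers": 10},
    {"delta_pos": [-1,0,0],"turn": [0,0,0],"fingers": 10},
    {"delta_pos": [-1,0,0],"turn": [0,0,0],"fingers": 10},
    {"delta_pos": [0,0,0],"turn": [0,0,0],"fingers": 10},
  ],
)

```text
clock: 33.3
eef_pos: [495.3, -162.2, 295.9]
orientation: [0.001, 0.422, 0.907, -0.0]
force: [3.7, 0.3, -0.9]
gripper_width: 22.0
grip_force: 64.5
```

```bash
python3 -c "
from h import *
rel()"
```

```text
t 33.30 short 5.4 lat 0.1 wire z 132.6 yaw 2.271 | F along 2.2 lat 3.0 z -0.9 M [-0.03 -0.79  0.2 ]
```

Call:
servo_tool(
  increments=[
    {"delta_pos": [-1,0.5,0],"turn": [0,0,0],"fingers": 10},
    {"delta_pos": [-1,0,0],"turn": [0,0,0],"fingers": 10},
    {"delta_pos": [0,0,0],"turn": [0,0,0],"fingers": 10},
  ],
)

```text
clock: 33.55
eef_pos: [496.6, -163.1, 295.5]
orientation: [0.0, 0.422, 0.907, -0.0]
force: [2.4, 0.3, -0.4]
gripper_width: 21.5
grip_force: 64.6
```

```bash
python3 -c "
from h import *
rel()"
```

```text
t 33.55 short 3.9 lat 0.5 wire z 132.2 yaw 2.271 | F along 1.4 lat 2.0 z -0.4 M [-0.04 -0.42  0.18]
```

Call:
servo_tool(
  increments=[
    {"delta_pos": [-1,0,0],"turn": [0,0,0],"fingers": 10},
    {"delta_pos": [-1,0,0],"turn": [0,0,0],"fingers": 10},
    {"delta_pos": [0,0,0],"turn": [0,0,0],"fingers": 10},
  ],
)

```text
clock: 33.8
eef_pos: [497.7, -164.1, 295.3]
orientation: [-0.0, 0.422, 0.907, -0.0]
force: [-1.1, 1.9, -0.3]
gripper_width: 22.1
grip_force: 64.7
```

```bash
python3 -c "
from h import *
rel()"
```

```text
t 33.80 short 2.4 lat 0.6 wire z 132.0 yaw 2.271 | F along -2.2 lat 0.4 z -0.3 M [0.42 0.26 0.06]
```

Call:
servo_tool(
  increments=[
    {"delta_pos": [-0.8,0,0],"turn": [0,0,0],"fingers": 10},
    {"delta_pos": [-0.8,0,0],"turn": [0,0,0],"fingers": 10},
    {"delta_pos": [0,0,0],"turn": [0,0,0],"fingers": 10},
  ],
)

```text
clock: 34.05
eef_pos: [498.4, -164.7, 295.0]
orientation: [-0.001, 0.421, 0.907, 0.0]
force: [-4.0, 5.7, 0.8]
gripper_width: 22.0
grip_force: 64.7
```

Run:
```python
from h import *
rel()
for n in('top','side'):
    c=capture(n)
    np.savez(n+'5.npz',im=c['frame'])
```

```text
t 34.05 short 1.5 lat 0.8 wire z 131.7 yaw 2.272 | F along -6.9 lat 0.7 z 0.8 M [1.16 0.87 0.04]
```

Call:
servo_tool(
  increments=[
    {"delta_pos": [-0.6,0,0],"turn": [0,0,0],"fingers": 10},
    {"delta_pos": [0,0,0],"turn": [0,0,0],"fingers": 10},
  ],
)

```text
clock: 34.32
eef_pos: [498.7, -164.9, 295.0]
orientation: [-0.002, 0.421, 0.907, 0.0]
force: [-4.5, 6.3, 0.7]
gripper_width: 21.9
grip_force: 64.7
```

Call:
servo_tool(
  increments=[
    {"delta_pos": [2,0,0],"turn": [0,0,0],"fingers": 10},
    {"delta_pos": [0,0,0],"turn": [0,0,0],"fingers": 10},
  ],
)

```text
clock: 34.48
eef_pos: [497.9, -164.3, 295.5]
orientation: [0.0, 0.422, 0.907, -0.0]
force: [0.3, 2.5, -0.0]
gripper_width: 21.9
grip_force: 64.5
```

```bash
python3 -c "
from h import *
rel()"
```

```text
t 34.48 short 2.1 lat 0.7 wire z 132.2 yaw 2.271 | F along -1.7 lat 1.8 z -0.0 M [0.51 0.01 0.1 ]
```

Call:
servo_tool(
  increments=[
    {"delta_pos": [0,0,0],"turn": [0,0,0],"fingers": 35},
    {"delta_pos": [0,0,0],"turn": [0,0,0],"fingers": 50},
    {"delta_pos": [0,0,0],"turn": [0,0,0],"fingers": 50},
    {"delta_pos": [0,0,0],"turn": [0,0,0],"fingers": 50},
    {"delta_pos": [0,0,-8],"turn": [0,0,0],"fingers": 50},
    {"delta_pos": [0,0,-20],"turn": [0,0,0],"fingers": 50},
    {"delta_pos": [0,0,-30],"turn": [0,0,0],"fingers": 50},
    {"delta_pos": [10,0,-30],"turn": [0,0,0],"fingers": 50},
    {"delta_pos": [25,0,-20],"turn": [0,0,0],"fingers": 50},
    {"delta_pos": [30,10,0],"turn": [0,0,0],"fingers": 50},
    {"delta_pos": [35,15,0],"turn": [0,0,0],"fingers": 50},
    {"delta_pos": [35,15,0],"turn": [0,0,0],"fingers": 50},
    {"delta_pos": [35,15,0],"turn": [0,0,0],"fingers": 50},
    {"delta_pos": [35,15,0],"turn": [0,0,0],"fingers": 50},
    {"delta_pos": [35,15,0],"turn": [0,0,0],"fingers": 50},
    {"delta_pos": [35,15,0],"turn": [0,0,0],"fingers": 50},
    {"delta_pos": [0,0,0],"turn": [0,0,0],"fingers": 50},
  ],
)

```text
clock: 35.9
eef_pos: [395.0, 117.4, 404.5]
orientation: [0.001, 0.417, 0.909, -0.0]
force: [-0.1, 0.2, 0.4]
gripper_width: 42.6
grip_force: 0.0
```

Run:
```python
from h import *
o=[]
for n,(u,v,w,h) in(('top',(325,190,64,48)),('side',(258,150,64,48))):
    im=np.mean([capture(n)['frame'].astype(float) for i in range(5)],0)[v:v+h,u:u+w]
    o.append(cv2.resize(np.clip(im,0,255).astype(np.uint8),(400,300),interpolation=cv2.INTER_CUBIC)[...,::-1])
full=cv2.resize(cv2.cvtColor(capture('side')['frame'],cv2.COLOR_RGB2BGR),(400,300));ft=cv2.resize(cv2.cvtColor(capture('top')['frame'],cv2.COLOR_RGB2BGR),(400,300))
cv2.imwrite('pics/m7.png',np.vstack([np.hstack(o),np.hstack([ft,full])]))
print(observe()['clock'])
```

```text
36.5
```

View pics/m7.png

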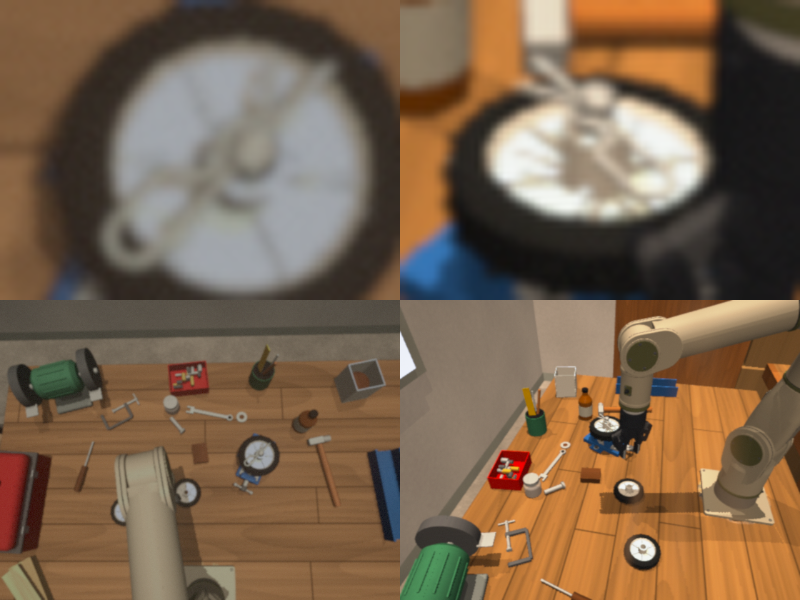

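The clip's straight leg runs right through the axle and its tip stands out past it, at top crop (335,68). The bow passes round the other side of the shank, the wheel sits flat, and the bystanders are where they were.

```bash
python3 -c "
from h import *
print(sign_off())"
```

```text
the job is handed in; nothing more can be done
None
```

The wheel is down on the collar and the hairpin clip is through the axle against its firm stop, with the bow round the shank; I handed the job in at about 36.5 s, but no verdict came back.

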